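# Free the crushed can from behind the waiting cans

## Robot

A 6-joint arm with a two-finger parallel gripper is mounted at the origin on the work surface. World frame = base frame: x ahead of the robot, y to its left, z up, the work surface at z = 0. Lengths are in m, angles in rad, forces in N, time in s.
With the tool pointing down it reaches from about 0.25 to 0.8 m from the base axis. Payload 3.9 kg.
Tool frame: the origin (TCP) lies between the finger pads; the fingertips stand 11 mm ahead of it and the grasp point (between the pads) lies 8 mm behind it (bot.tips_ahead is the distance from the TCP to the fingertips, in m); z points along the fingers, y is the line along which they close (so a half turn about z gives the same grasp; the last joint's range is limited). The gripper opens to 85 mm and grips with 20 to 120 N. Pads are 22 mm wide; open, the fingers measure 114 mm over their backs; the gripper's body (76 mm by 85 mm) begins 54 mm behind the grasp point. The pads swing forward as they close: fully open they stand 13 mm farther back than shut.
Start: joints at [1.348, 0.26, -0.138, 1.173, 0, 1.571], TCP at [0.116, 0.512, 0.242] pointing down, gripper open.
Joint ranges: [-2.78, 2.78], [-0.83, 1.72], [-1.28, 1.37], [-1.9, 2.12], [-1.57, 1.48], [-3.14, 3.14]. Speed limits (rad/s): [2.57, 2.57, 3.14, 3.14, 3.14, 3.14].

## Interface

Orientations are given as a rotation vector (axis times angle).
In Python, from bench import bot, optics, boxes_of, regions_of gives the robot as it stands.
- The arm moves only by the tool move_arm, never from a script. Its argument "motion" is a list of rows, each an object with "delta_pos": the shift along the world's x, y, z in m, a list of three; "dr": the turn, a rotation vector about the world's x, y, z in rad, a list of three; "grip": the closure, from 0 (fully open) to 1 (shut). In form: [{"delta_pos": [tx, ty, tz], "dr": [wx, wy, wz], "grip": grip}, ...]. A call has exactly 5 rows; each row is the pose to reach, as a shift and turn from the pose commanded when the call began; what a row does not reach only later rows make up. A row lasts 1/10 s, in which the tool goes at most 50 mm and 8.59 degrees, less where a joint would pass 70% of its speed; a pose out of reach is approached as far as the arm can. A call with a gripper value outside its range is refused whole. The fingers move at their own pace and stop on an object; the grip force is fixed at half the most. Time passes only in rows, so rows that repeat a pose let the fingers close, or fill a call up. It gives the time, the measured TCP pose, the force, the opening and the grip force at its end, in the units of the state.
- bot.get_state(): the state, without advancing time (a new reading comes with each control period).
- optics.snapshot(name): name is "scene" or "top" or "wrist"; returns the picture (400x640x3 uint8, red, green, blue); there is no depth.
- optics.calibration(name): a dict with "fx", "fy", "cx", "cy" (pixels), "rvec" (rotation vector, rad) and "tvec" (3), from world to camera coordinates, as OpenCV has them; the wrist camera has in their place "mount" (4x4, takes a point from camera to tool coordinates, whose origin is the TCP and whose axes are the flange's). Camera axes: x right, y down, z forward; pixel columns grow to the right and rows downward; lengths in m; the calibration is good to about 2 mm. A picture is of the moment at which its call begins: read the wrist's pose just before it. calibration takes no time and is no camera call.
- bot.finish_job(): hands the job in; it is judged then, once.
Trained networks look in the newest picture that a camera, given by its name, has taken for a name from the list of things; names that differ only in an ending like _2 or _b are one class to them, and where a whole thing is asked for, a point or a joint stands for the part that bears it (a point fixed in the world has none). Each returns a list of dicts, best first, with "p" (0 to 1); they miss things now and then, are a little off and sometimes report something else, mostly with a low value. They report only what shows in the picture. A call takes as long as a camera call. They do not tell look-alikes from the thing itself.
- boxes_of(query, camera): "point" ([column, row] in pixels, amid what is visible of it).
- regions_of(query, camera): "pixels" (400x640 bool, what is visible of it) and "point" ([column, row] in pixels, amid what is visible of it).
The state is a dict: "t": time; "joints": joint angles; "joint_vel": joint speeds; "joint_torque": joint torques, N m; "tool_pos": TCP position; "tool_rot": TCP orientation; "ft_force": force on the tool from outside, world axes, zero at the start; "wrist_torque": the same for the moment, N m; "finger_gap": finger opening in m; "grip_force": force on a finger pad.
Only numpy, scipy, OpenCV 4.12 (cv2) and the standard library are available. Lean on these libraries where they do the work, as an engineer would, in place of code of your own. Each camera call takes 0.05 s, during which the arm holds its last target. There are 200 camera calls.

## Task

The last crushed can is still lying on the crusher's catch plate, boxed in by the three blue cans that wait their turn. Stand all three cans upright on the steel tray, put the crushed can into the green bucket, and only then stand each of the three cans back upright on the very spot it came from, so that the queue is as it was. Do not knock any can over, and leave the saucer where it is.

Things in the scene. Friction and masses are not known exactly. Their poses are not given: they have to be found in the camera images.
- tall_can: Tallest of the three upright, empty, dented blue drink cans: 58 mm diameter, 146 mm tall, about 30 g; the top 12 mm narrow to a 50 mm aluminium lid, below that the side is a straight cylinder. It stands on the table beside the catch plate. Origin: centre of the underside; z axis up along the can. Remember where it stands at the start: that is the spot it must return to.
- middle_can: The blue can of middle height: 53 mm diameter, 116 mm tall, about 30 g, otherwise like the tall can (top 12 mm narrower). Origin: centre of the underside; z axis up along the can. Its spot at the start is where it must return.
- short_can: The shortest upright blue can: 53 mm diameter, 88 mm tall, about 30 g, otherwise like the tall can (top 12 mm narrower). Origin: centre of the underside; z axis up along the can. Its spot at the start is where it must return.
- crushed_can: Blue can crushed flat into a ridged disc with bright ends: 56 mm diameter, 28 mm thick, about 30 g, lying flat on the catch plate between the three cans, which stand about 68 mm (centres) from it, in any arrangement, and leave a gripper no room until they are moved. Origin: centre of its underside; z axis through its thickness.
- crusher: Fixed press-button can crusher. Origin: on the table, under the centre of its round steel catch plate (72 mm diameter, 4 mm thick). x axis: into the machine. A 70 mm wide chute rises from the plate's edge to 50 mm high at x = 155 mm; an upright steel face, 130 mm wide, 175 mm high, stands at x = 93 mm; the machine ends at x = 440 mm, 170 mm wide, at most 200 mm high. One can stands on each of its -x, +y, -y sides.
- tray: Fixed shallow steel tray, the side area: 330 mm (its x axis) by 132 mm (its y axis) outside, floor 3 mm thick, rim 12 mm high and 4 mm thick. Origin: centre of its underside, on the table. It takes the three cans in a line along x, about 95 mm apart.
- bucket: Fixed green plastic bucket, open at the top: 150 mm tall, 156 mm outside diameter at the rim (166 mm over the lip), 124 mm at the foot, wall 3 mm, inner floor 4 mm above the table; its wire handle hangs down outside. Origin: centre of its underside, z up. A crushed can may be let fall into it from the rim.
- saucer: White ceramic saucer, 120 mm diameter, 18 mm high, with a few pull tabs in it, on the table near the robot; to be left alone. Origin: centre of its underside.
Things that resemble listed ones, but are neither listed nor needed, are in the scene too. Leave any red look-alike of the middle_can alone.

How it is judged:
On the way, in this order (a step that is already met when the one before it is completed fails the run):
1. all three cans stand upright on the tray, the crushed can still on the catch plate (x of tall_can in the frame of tray between -0.15 and 0.15 m and y of tall_can in the frame of tray between -0.056 and 0.056 m and z of each of tall_can, middle_can, short_can in the frame of tray below 0.012 m and angle between each of tall_can, middle_can, short_can's own z axis and vertical below 0.12 rad and x of middle_can in the frame of tray between -0.15 and 0.15 m and y of middle_can in the frame of tray between -0.056 and 0.056 m and x of short_can in the frame of tray between -0.15 and 0.15 m and y of short_can in the frame of tray between -0.056 and 0.056 m and horizontal distance between crushed_can and crusher below 0.03 m and height (world z) of crushed_can below 0.015 m), for 0.2 s.
2. the crushed can lies in the bucket while the three cans still stand upright on the tray (horizontal distance between crushed_can and bucket below 0.06 m and z of crushed_can in the frame of bucket below 0.07 m and linear speed of crushed_can below 0.05 m/s and x of tall_can in the frame of tray between -0.15 and 0.15 m and y of tall_can in the frame of tray between -0.056 and 0.056 m and z of each of tall_can, middle_can, short_can in the frame of tray below 0.012 m and angle between each of tall_can, middle_can, short_can's own z axis and vertical below 0.12 rad and x of middle_can in the frame of tray between -0.15 and 0.15 m and y of middle_can in the frame of tray between -0.056 and 0.056 m and x of short_can in the frame of tray between -0.15 and 0.15 m and y of short_can in the frame of tray between -0.056 and 0.056 m), for 0.2 s.
At the end, for the whole second after the job is handed in: Each of the three cans stands upright (within about 7 degrees), at rest, within 15 mm of the spot where it stood at the start; the crushed can lies at rest in the bucket; the saucer is within 30 mm of where it was (distance of each of tall_can, middle_can, short_can from where it was at the start of the episode below 0.015 m and angle between each of tall_can, middle_can, short_can's own z axis and vertical below 0.12 rad and linear speed of each of tall_can, middle_can, short_can, crushed_can below 0.02 m/s and horizontal distance between crushed_can and bucket below 0.06 m and z of crushed_can in the frame of bucket below 0.07 m and distance of saucer from where it was at the start of the episode below 0.03 m); the robot touches nothing.
It fails at once if one of the three cans is knocked over (angle between any of tall_can, middle_can, short_can's own z axis and vertical above 0.8 rad).
It fails at once if the saucer is pushed from its place (distance of saucer from where it was at the start of the episode above 0.03 m).
It also fails if it takes over 144 s, if anything falls off the work surface, if the arm or the gripper's body presses on something with over 40 N, if the wrist force passes 120 N, or if a joint passes its speed limit or range.

## Working session

There is one attempt and no reset: what is moved stays moved. The work goes in short steps, Python scripts to look and compute and a tool call to move; the robot and the scene stay as the last step left them, time stands still between calls to the robot, and variables do not carry over. Pictures are saved under pics/ and viewed, at most 14 in all, crops included, and the job is handed in when it is done.

Besides the shell and the picture viewer there is one more tool, called as a command line: name --argument value ..., lists and objects as JSON in quotes. move_arm: Moves the arm, as the interface text tells. Its arguments: {"type":"object","properties":{"motion":{"type":"array","items":{"type":"object","properties":{"delta_pos":{"type":"array","items":{"type":"number"}},"dr":{"type":"array","items":{"type":"number"}},"grip":{"type":"number"}}}}},"required":["motion"]}

```bash
mkdir -p pics; ls
cat > h.py <<'E'
import numpy as np, cv2
from bench import bot, optics, boxes_of, regions_of
def save(n,im): cv2.imwrite('pics/'+n+'.png',im[:,:,::-1])
def cam(name):
    c=optics.calibration(name); K=np.array([[c['fx'],0,c['cx']],[0,c['fy'],c['cy']],[0,0,1.]])
    if 'mount' in c:
        s=bot.get_state(); T=np.eye(4); T[:3,:3]=cv2.Rodrigues(np.array(s['tool_rot'],float))[0]; T[:3,3]=s['tool_pos']
        M=np.linalg.inv(T@np.array(c['mount'])); return K,M[:3,:3],M[:3,3]
    return K,cv2.Rodrigues(np.array(c['rvec'],float))[0],np.array(c['tvec'],float)
def at_z(C,px,z):
    K,R,t=C; d=R.T@np.linalg.inv(K)@np.array([px[0],px[1],1.]); o=-R.T@t
    return o+d*(z-o[2])/d[2]
def proj(C,p):
    K,R,t=C; q=K@(R@np.array(p,float)+t); return q[:2]/q[2]
E
python3 - <<'E'
from h import *
print(bot.get_state()); 
a=optics.snapshot('scene');b=optics.snapshot('top')
save('scene0',a);save('top0',b)
for n in ('scene','top'):
    C=cam(n);print(n,C[0][0,0],-C[1].T@C[2])
    for q in 'tall_can middle_can short_can crushed_can crusher tray bucket saucer'.split():
        print(n,q,[(np.round(r['point']).tolist(),round(r['p'],2)) for r in boxes_of(q,n)])
E
```

```text
pics
{'t': 0.0, 'joints': array([ 1.34796946e+00,  2.60665073e-01, -1.39374719e-01,  1.17269184e+00,
       -1.12993626e-05,  1.57083736e+00]), 'joint_vel': array([ 0.00044404, -0.00180874, -0.00124858,  0.00060307,  0.00034571,
        0.00024584]), 'joint_torque': array([ 7.98772890e-04, -4.05680966e+01,  2.53919685e+01,  1.89257419e-02,
       -3.36728465e-05, -8.03900775e-06]), 'tool_pos': array([0.11587628, 0.51137708, 0.24147267]), 'tool_rot': array([-3.49333145e-01, -3.12190334e+00,  3.02290081e-03]), 'ft_force': array([-0.51857978,  0.02202231, -0.01150048]), 'wrist_torque': array([-0.04816149, -0.00765239, -0.00215925]), 'grip_force': 0.0, 'finger_gap': 0.08524195782481699}
scene 488.03395525141786 [ 1.33975745 -0.22254455  0.95089789]
scene tall_can [([367.0, 198.0], 0.56)]
scene middle_can [([291.0, 199.0], 0.89), ([332.0, 205.0], 0.73)]
scene short_can [([309.0, 230.0], 0.96)]
scene crushed_can [([311.0, 232.0], 0.74)]
scene crusher [([351.0, 178.0], 0.68), ([373.0, 321.0], 0.65)]
scene tray [([429.0, 203.0], 0.66)]
scene bucket [([183.0, 205.0], 0.79)]
scene saucer [([355.0, 180.0], 0.59), ([310.0, 229.0], 0.25)]
top 437.91098169447116 [0.35094582 0.01542946 1.03142303]
top tall_can [([271.0, 161.0], 0.79)]
top middle_can [([344.0, 214.0], 0.93), ([305.0, 194.0], 0.62)]
top short_can [([334.0, 172.0], 0.87)]
top crushed_can [([302.0, 170.0], 0.73)]
top crusher [([306.0, 76.0], 0.78)]
top tray [([187.0, 213.0], 0.97)]
top bucket []
top saucer [([262.0, 256.0], 0.79)]
```

View pics/top0.png

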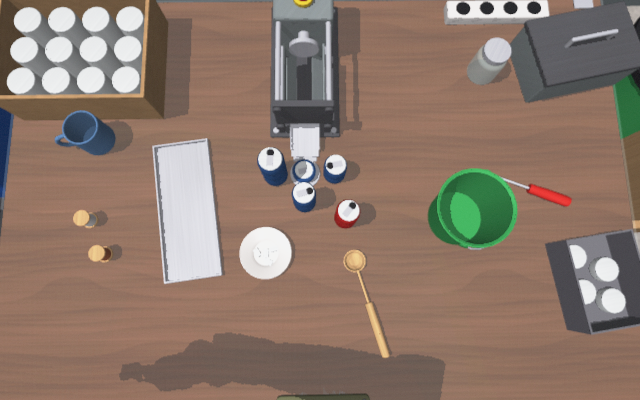

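View pics/scene0.png

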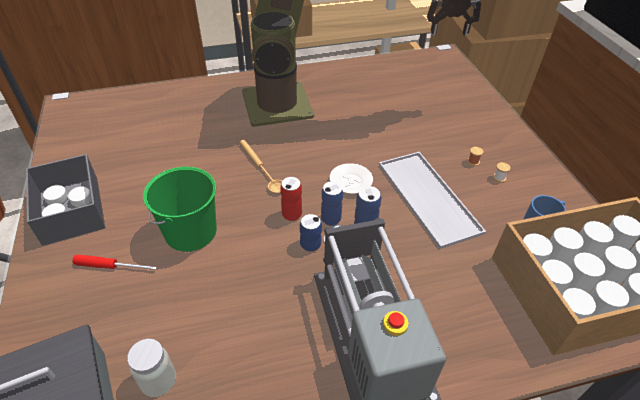

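The top view shows the machine with x pointing up the picture. The cans are tall (271,161), middle (305,194) and short (334,168), with the crushed can at (302,170), the red look-alike at (346,213), the tray at (187,213), the bucket at (476,208) and the saucer at (265,253). Two things could be middle_can: the blue can at (305,194) and the red one at (346,213). The blue one fits, because the can is described as blue and stands on the machine's -x side. I'll confirm it in a crop.

```bash
cat >> h.py <<'E'
from scipy.optimize import minimize
th=np.linspace(0,2*np.pi,48,endpoint=False)
def cyl(C,x,y,z0,h,r,rt=None):
    rt=rt or r
    rings=[(r,z0),(r,z0+h-(.012 if rt!=r else 0)),(rt,z0+h)]
    P=np.array([proj(C,(x+R*np.cos(a),y+R*np.sin(a),z)) for R,z in rings for a in th])
    m=np.zeros((400,640),np.uint8); H=cv2.convexHull(P.astype(np.float32))
    S=16; cv2.fillConvexPoly(m,np.round(H*S).astype(np.int32),255,cv2.LINE_AA,4); return m/255.
DIM=dict(tall_can=(.146,.029,.025),middle_can=(.116,.0265,.0225),short_can=(.088,.0265,.0225),crushed_can=(.028,.028,None))
def fit(C,mask,q,xy,z0=0.):
    h,r,rt=DIM[q]
    f=lambda v:np.abs(cyl(C,v[0],v[1],z0,h,r,rt)-mask).sum()/mask.sum()
    o=minimize(f,xy,method='Nelder-Mead',options=dict(initial_simplex=np.array(xy)+[[0,0],[.012,0],[0,.012]],xatol=2e-4))
    return o.x,o.fun
E
python3 - <<'E'
from h import *
ims={n:optics.snapshot(n) for n in('scene','top')}
save('crop',cv2.resize(ims['top'][130:240,230:370],None,fx=5,fy=5,interpolation=cv2.INTER_CUBIC))
px=dict(top=dict(tall_can=(270,155),middle_can=(304,190),short_can=(335,163),crushed_can=(303,172)),)
C=cam('top')
for q in DIM:
    g=at_z(C,px['top'][q],DIM[q][0])[:2]; print(q,'lid guess',g.round(4))
    for n in ims:
        Cn=cam(n)
        for r in regions_of(q,n):
            if r['p']<.4: continue
            v,e=fit(Cn,r['pixels'].astype(float),q,g,.004 if q[0]=='c' else 0); print(' ',n,np.round(r['point']),round(r['p'],2),v.round(4),round(e,2))
for q in('tray','bucket','saucer','crusher'):
    for r in regions_of(q,'top')[:2]:
        rc=cv2.minAreaRect(np.argwhere(r['pixels'])[:,::-1].astype(np.float32)); z=dict(tray=.012,bucket=.15,saucer=.018,crusher=.1)[q]
        print(q,r['p'],r['point'],rc,at_z(C,rc[0],z).round(4)); 
        if q=='tray': print([at_z(C,p,z)[:2].round(3).tolist() for p in cv2.boxPoints(rc)])
E
```

```text
tall_can lid guess [0.6113 0.1046]
  scene [368. 201.] 0.62 [0.5595 0.1234] 0.66
  top [274. 165.] 0.68 [0.6044 0.1062] 0.11
middle_can lid guess [0.5417 0.035 ]
  scene [293. 197.] 0.86 [-0.7661  1.1686] 1.0
  scene [331. 204.] 0.73 [0.5259 0.0383] 0.16
  top [346. 215.] 0.65 [0.3804 0.0064] 1.97
short_can lid guess [ 0.6078 -0.034 ]
  scene [310. 231.] 0.81 [ 0.5987 -0.034 ] 0.13
  top [336. 170.] 0.96 [ 0.6055 -0.0347] 0.19
crushed_can lid guess [0.6033 0.0388]
  top [299. 170.] 0.61 [0.6082 0.0386] 0.35
tray 0.9 [187.5, 211.0] ((186.25743103027344, 210.07424926757812), (139.30520629882812, 59.801734924316406), 84.2894058227539) [0.5194 0.3142 0.012 ]
[[0.683, 0.408], [0.696, 0.266], [0.364, 0.225], [0.353, 0.36]]
bucket 0.76 [474.3, 212.2] ((474.088134765625, 208.05413818359375), (84.61790466308594, 80.35188293457031), 17.52556800842285) [ 0.4915 -0.3135  0.15  ]
saucer 0.75 [264.3, 254.7] ((264.5, 252.5), (51.0, 51.0), 90.0) [0.4167 0.1296 0.018 ]
```

View pics/crop.png

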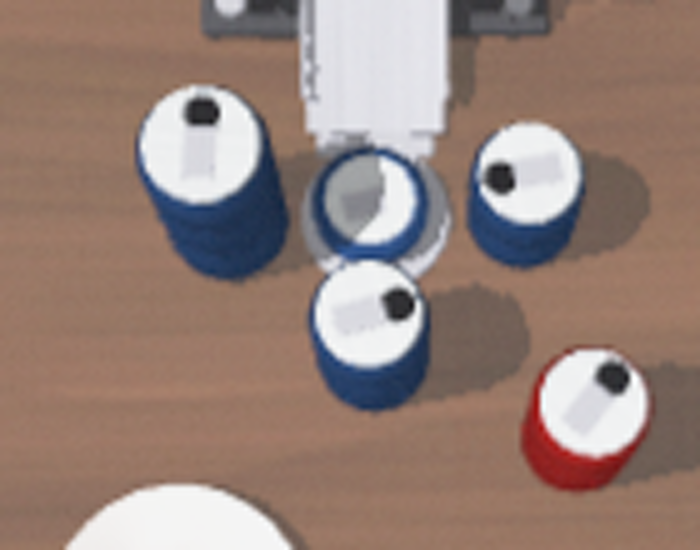

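Crop: the blue middle can's lid is at (304,192.5) in the top picture and the red look-alike is apart at lower right, so the blue one is confirmed. I'll read the lid centres from the crop by blob fit.

Run:
```python
from h import *
im=optics.snapshot('top').astype(int); C=cam('top'); save('top1',im.astype(np.uint8))
def lid(px,z,rad,name):
    u=cv2.resize(im[int(px[1])-20:int(px[1])+20,int(px[0])-20:int(px[0])+20].astype(np.uint8),None,fx=8,fy=8,interpolation=cv2.INTER_CUBIC).astype(int)
    m=(u.min(2)>150).astype(np.uint8)
    n,L,S,c=cv2.connectedComponentsWithStats(m); k=L[160-8:168,160-8:168]; k=np.bincount(k[k>0]).argmax()
    cs,_=cv2.findContours((L==k).astype(np.uint8),cv2.RETR_EXTERNAL,cv2.CHAIN_APPROX_NONE)
    H=cv2.convexHull(max(cs,key=len)); e=cv2.fitEllipse(H)
    p=(np.array(e[0])+.5)/8-.5+[int(px[0])-20,int(px[1])-20]
    print(name,p.round(2),np.round(np.array(e[1])/8,1),at_z(C,p,z).round(4))
lid((270,159),.146,0,'tall');lid((304,192),.116,0,'mid');lid((336,164),.088,0,'short')
print('crushed',at_z(C,(303.5,170.4),.032).round(4),'plate',at_z(C,(305,172),.004).round(4))
c=optics.calibration('wrist');print(c)
```

```text
tall [269.5  158.31] [23.5 24. ] [0.6041 0.1057 0.146 ]
mid [306.01 183.5 ] [25.2 40.7] [0.5558 0.0306 0.116 ]
short [335.34 164.06] [20.4 20.5] [ 0.6054 -0.0347  0.088 ]
crushed [0.6062 0.0375 0.032 ] plate [0.6093 0.0345 0.004 ]
{'fx': 328.88765521275013, 'fy': 328.88765521275013, 'cx': 316.8399272090673, 'cy': 199.58693650053473, 'mount': array([[-1.40441012e-03, -9.59354769e-01, -2.82199319e-01,
         7.28909333e-02],
       [ 9.99999013e-01, -1.35797597e-03, -3.60128499e-04,
         3.92966125e-04],
       [-3.77289000e-05, -2.82199546e-01,  9.59355729e-01,
        -1.31949141e-01],
       [ 0.00000000e+00,  0.00000000e+00,  0.00000000e+00,
         1.00000000e+00]])}
```

move_arm --motion '[{"delta_pos": [0.033,-0.027,0.008],"dr": [0,0,-0.09],"grip": 0},{"delta_pos": [0.066,-0.054,0.016],"dr": [0,0,-0.18],"grip": 0},{"delta_pos": [0.098,-0.081,0.024],"dr": [0,0,-0.27],"grip": 0},{"delta_pos": [0.13,-0.108,0.032],"dr": [0,0,-0.36],"grip": 0},{"delta_pos": [0.163,-0.135,0.04],"dr": [0,0,-0.448],"grip": 0}]'

```text
t: 2.15
tool_pos: [0.28, 0.3759, 0.2828]
tool_rot: [1.039, 2.965, 0.001]
ft_force: [0.9, 0.1, -0.8]
finger_gap: 0.0855
grip_force: 0.0
```

move_arm --motion '[{"delta_pos": [0.033,-0.027,0.004],"dr": [0,0,-0.09],"grip": 0},{"delta_pos": [0.066,-0.054,0.008],"dr": [0,0,-0.18],"grip": 0},{"delta_pos": [0.098,-0.081,0.012],"dr": [0,0,-0.27],"grip": 0},{"delta_pos": [0.13,-0.108,0.016],"dr": [0,0,-0.36],"grip": 0},{"delta_pos": [0.163,-0.135,0.02],"dr": [0,0,-0.448],"grip": 0}]'

```text
t: 2.65
tool_pos: [0.4431, 0.2407, 0.3027]
tool_rot: [1.672, 2.66, 0.001]
ft_force: [0.5, 0.3, -0.1]
finger_gap: 0.0855
grip_force: 0.0
```

move_arm --motion '[{"delta_pos": [0.04,-0.033,0],"dr": [0,0,-0.11],"grip": 0},{"delta_pos": [0.08,-0.066,0],"dr": [0,0,-0.22],"grip": 0},{"delta_pos": [0.12,-0.1,0],"dr": [0,0,-0.34],"grip": 0},{"delta_pos": [0.162,-0.136,0],"dr": [0,0,-0.449],"grip": 0},{"delta_pos": [0.162,-0.136,0],"dr": [0,0,-0.449],"grip": 0}]'

```text
t: 3.15
tool_pos: [0.6074, 0.1024, 0.3012]
tool_rot: [2.224, 2.217, -0.0]
ft_force: [0.5, 1.4, 0.4]
finger_gap: 0.0854
grip_force: 0.0
```

Run:
```python
from h import *
s=bot.get_state();print(s['t'],s['tool_pos'],s['tool_rot'],s['joints'])
C=cam('wrist');im=optics.snapshot('wrist')
for q,p in dict(tall=(.6045,.1055,.146),mid=(.537,.036,.116),short=(.6055,-.034,.088),cr=(.606,.0375,.032),plate=(.606,.037,.004)).items():
    u=proj(C,p);print(q,u.round(1)); cv2.drawMarker(im,tuple(int(v) for v in u.round()),(255,0,0),0,9,1)
save('w1',im)
```

```text
3.15 [0.60744924 0.10236913 0.30116469] [ 2.22364989e+00  2.21686456e+00 -3.32951641e-04] [ 1.67700760e-01  4.08154079e-01  2.33587312e-01  1.39543689e+00
 -1.48633383e-03  1.74155259e+00]
tall [314.6 183.1]
mid [250.6 241.4]
short [316.5 286.1]
cr [316.6 213.7]
plate [316.6 207.4]
```

View pics/w1.png

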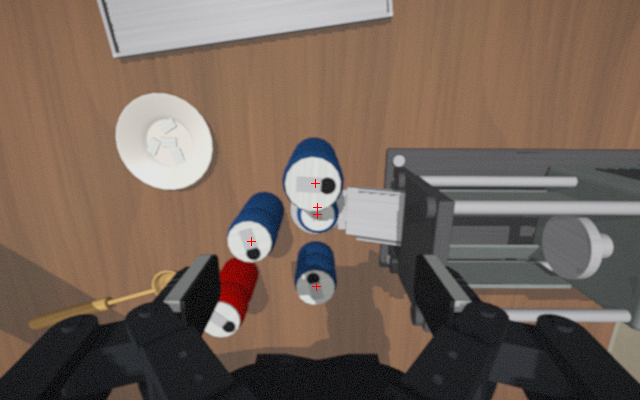

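The predicted lid positions fall on the lids in the wrist picture: tall (315,183), middle (251,241) and short (316,286). I'll go down on the tall can.

move_arm --motion '[{"delta_pos": [0,0,-0.03],"dr": [0,0,0],"grip": 0},{"delta_pos": [0,0,-0.06],"dr": [0,0,0],"grip": 0},{"delta_pos": [0,0,-0.09],"dr": [0,0,0],"grip": 0},{"delta_pos": [0,0,-0.11],"dr": [0,0,0],"grip": 0},{"delta_pos": [0,0,-0.12],"dr": [0,0,0],"grip": 0}]'

```text
t: 3.7
tool_pos: [0.6016, 0.1068, 0.1803]
tool_rot: [-2.214, -2.225, 0.005]
ft_force: [-0.0, 0.4, 0.1]
finger_gap: 0.0859
grip_force: 0.0
```

move_arm --motion '[{"delta_pos": [0,0,-0.02],"dr": [0,0,0],"grip": 0},{"delta_pos": [0,0,-0.045],"dr": [0,0,0],"grip": 0},{"delta_pos": [0,0,-0.07],"dr": [0,0,0],"grip": 0},{"delta_pos": [0,0,-0.083],"dr": [0,0,0],"grip": 0},{"delta_pos": [0,0,-0.083],"dr": [0,0,0],"grip": 0}]'

```text
t: 4.2
tool_pos: [0.6024, 0.1063, 0.098]
tool_rot: [-2.216, -2.224, 0.004]
ft_force: [-0.2, 0.3, -0.3]
finger_gap: 0.0854
grip_force: 0.0
```

move_arm --motion '[{"delta_pos": [0,0,0],"dr": [0,0,0],"grip": 0.3},{"delta_pos": [0,0,0],"dr": [0,0,0],"grip": 0.5},{"delta_pos": [0,0,0],"dr": [0,0,0],"grip": 0.6},{"delta_pos": [0,0,0],"dr": [0,0,0],"grip": 0.6},{"delta_pos": [0,0,0],"dr": [0,0,0],"grip": 0.6}]'

```text
t: 4.7
tool_pos: [0.605, 0.1063, 0.1013]
tool_rot: [2.217, 2.224, 0.004]
ft_force: [-2.1, -0.9, 6.7]
finger_gap: 0.0569
grip_force: 63.2
```

move_arm --motion '[{"delta_pos": [0,0,0.01],"dr": [0,0,0],"grip": 0.7},{"delta_pos": [0,0,0.025],"dr": [0,0,0],"grip": 0.7},{"delta_pos": [0,0,0.045],"dr": [0,0,0],"grip": 0.7},{"delta_pos": [0,0,0.06],"dr": [0,0,0],"grip": 0.7},{"delta_pos": [0,0,0.07],"dr": [0,0,0],"grip": 0.7}]'

```text
t: 5.2
tool_pos: [0.605, 0.1061, 0.1714]
tool_rot: [2.217, 2.223, 0.004]
ft_force: [0.2, 0.0, -0.6]
finger_gap: 0.0572
grip_force: 63.5
```

move_arm --motion '[{"delta_pos": [0.002,0.02,0],"dr": [0,0,0],"grip": 0.7},{"delta_pos": [0.006,0.045,0],"dr": [0,0,0],"grip": 0.7},{"delta_pos": [0.01,0.075,0],"dr": [0,0,0],"grip": 0.7},{"delta_pos": [0.014,0.105,0],"dr": [0,0,0],"grip": 0.7},{"delta_pos": [0.018,0.135,0],"dr": [0,0,0],"grip": 0.7}]'

```text
t: 5.7
tool_pos: [0.6221, 0.242, 0.1695]
tool_rot: [2.218, 2.224, 0.0]
ft_force: [-0.3, -0.3, -0.5]
finger_gap: 0.0571
grip_force: 63.5
```

move_arm --motion '[{"delta_pos": [0.004,0.03,0],"dr": [0,0,0],"grip": 0.7},{"delta_pos": [0.008,0.06,0],"dr": [0,0,0],"grip": 0.7},{"delta_pos": [0.012,0.08,0],"dr": [0,0,0],"grip": 0.7},{"delta_pos": [0.012,0.089,0],"dr": [0,0,0],"grip": 0.7},{"delta_pos": [0.012,0.089,0],"dr": [0,0,0],"grip": 0.7}]'

```text
t: 6.2
tool_pos: [0.6337, 0.3309, 0.169]
tool_rot: [-2.216, -2.226, 0.001]
ft_force: [0.2, -0.6, 0.0]
finger_gap: 0.0571
grip_force: 63.5
```

Run:
```python
from h import *
s=bot.get_state();print(s)
a=optics.snapshot('top');b=optics.snapshot('scene');save('s2',np.vstack([a[100:300,100:400],b[100:300,250:550]]))
```

```text
{'t': 6.2, 'joints': array([ 4.81298666e-01,  6.26335785e-01,  2.68345354e-01,  1.21329843e+00,
       -6.53422202e-05,  2.04758088e+00]), 'joint_vel': array([-0.02913493, -0.01734446, -0.02693017,  0.00218887, -0.01642016,
       -0.0072991 ]), 'joint_torque': array([ 9.40818228e-01, -5.99814570e+01,  2.61964631e+01, -1.01394479e-01,
        1.03632817e-01,  5.20715641e-02]), 'tool_pos': array([0.63369559, 0.3309327 , 0.16898252]), 'tool_rot': array([-2.21636097e+00, -2.22638856e+00,  7.68579713e-04]), 'ft_force': array([ 0.17946662, -0.55068539,  0.04403651]), 'wrist_torque': array([-0.01768506, -0.03497407,  0.00285617]), 'grip_force': 63.534793853759766, 'finger_gap': 0.057100473081129914}
```

View pics/s2.png

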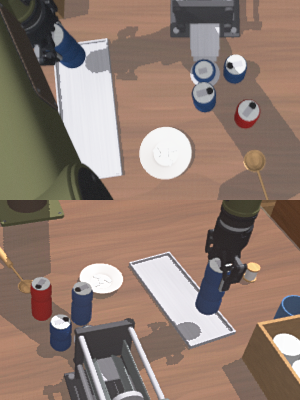

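move_arm --motion '[{"delta_pos": [0,0,-0.02],"dr": [0,0,0],"grip": 0.7},{"delta_pos": [0,0,-0.04],"dr": [0,0,0],"grip": 0.7},{"delta_pos": [0,0,-0.055],"dr": [0,0,0],"grip": 0.7},{"delta_pos": [0,0,-0.061],"dr": [0,0,0],"grip": 0.7},{"delta_pos": [0,0,-0.063],"dr": [0,0,0],"grip": 0.7}]'

```text
t: 6.8
tool_pos: [0.6336, 0.3286, 0.1058]
tool_rot: [-2.219, -2.223, 0.003]
ft_force: [0.6, -0.3, -0.7]
finger_gap: 0.0569
grip_force: 63.5
```

move_arm --motion '[{"delta_pos": [0,0,-0.001],"dr": [0,0,0],"grip": 0.7},{"delta_pos": [0,0,-0.002],"dr": [0,0,0],"grip": 0.7},{"delta_pos": [0,0,-0.003],"dr": [0,0,0],"grip": 0.7},{"delta_pos": [0,0,-0.003],"dr": [0,0,0],"grip": 0.7},{"delta_pos": [0,0,-0.003],"dr": [0,0,0],"grip": 0.7}]'

```text
t: 7.3
tool_pos: [0.6346, 0.3303, 0.1043]
tool_rot: [2.217, 2.224, 0.003]
ft_force: [-0.7, -0.8, 3.9]
finger_gap: 0.0569
grip_force: 63.5
```

move_arm --motion '[{"delta_pos": [0,0,0],"dr": [0,0,0],"grip": 0.3},{"delta_pos": [0,0,0],"dr": [0,0,0],"grip": 0.2},{"delta_pos": [0,0,0],"dr": [0,0,0],"grip": 0.05},{"delta_pos": [0,0,0],"dr": [0,0,0],"grip": 0},{"delta_pos": [0,0,0],"dr": [0,0,0],"grip": 0}]'

```text
t: 7.8
tool_pos: [0.6339, 0.33, 0.1031]
tool_rot: [-2.218, -2.225, 0.001]
ft_force: [0.4, 0.0, 0.1]
finger_gap: 0.0855
grip_force: 0.0
```

move_arm --motion '[{"delta_pos": [0,0,0.01],"dr": [0,0,0],"grip": 0},{"delta_pos": [0,0,0.03],"dr": [0,0,0],"grip": 0},{"delta_pos": [0,0,0.055],"dr": [0,0,0],"grip": 0},{"delta_pos": [0,0,0.08],"dr": [0,0,0],"grip": 0},{"delta_pos": [0,0,0.1],"dr": [0,0,0],"grip": 0}]'

```text
t: 8.3
tool_pos: [0.6344, 0.3302, 0.2059]
tool_rot: [2.218, 2.224, 0.003]
ft_force: [0.0, -0.1, 0.6]
finger_gap: 0.0856
grip_force: 0.0
```

move_arm --motion '[{"delta_pos": [-0.005,-0.02,0],"dr": [0,0,0.1],"grip": 0},{"delta_pos": [-0.013,-0.045,0],"dr": [0,0,0.2],"grip": 0},{"delta_pos": [-0.02,-0.07,0],"dr": [0,0,0.32],"grip": 0},{"delta_pos": [-0.026,-0.095,0],"dr": [0,0,0.44],"grip": 0},{"delta_pos": [-0.032,-0.12,0],"dr": [0,0,0.56],"grip": 0}]'

```text
t: 8.8
tool_pos: [0.6018, 0.2092, 0.2043]
tool_rot: [1.509, 2.754, 0.001]
ft_force: [0.3, -0.2, -0.1]
finger_gap: 0.0852
grip_force: 0.0
```

move_arm --motion '[{"delta_pos": [-0.007,-0.025,0],"dr": [0,0,0.11],"grip": 0},{"delta_pos": [-0.014,-0.05,0],"dr": [0,0,0.22],"grip": 0},{"delta_pos": [-0.021,-0.075,0],"dr": [0,0,0.33],"grip": 0},{"delta_pos": [-0.027,-0.1,0],"dr": [0,0,0.44],"grip": 0},{"delta_pos": [-0.033,-0.12,0],"dr": [0,0,0.55],"grip": 0}]'

```text
t: 9.3
tool_pos: [0.5689, 0.0887, 0.2043]
tool_rot: [0.707, 3.06, 0.0]
ft_force: [0.2, -0.1, 0.6]
finger_gap: 0.0851
grip_force: 0.0
```

move_arm --motion '[{"delta_pos": [-0.01,-0.02,0],"dr": [0,0,0.12],"grip": 0},{"delta_pos": [-0.02,-0.04,0],"dr": [0,0,0.24],"grip": 0},{"delta_pos": [-0.03,-0.0535,0],"dr": [0,0,0.36],"grip": 0},{"delta_pos": [-0.032,-0.0535,0],"dr": [0,0,0.461],"grip": 0},{"delta_pos": [-0.032,-0.0535,0],"dr": [0,0,0.461],"grip": 0}]'

```text
t: 9.8
tool_pos: [0.5369, 0.036, 0.2043]
tool_rot: [-0.003, 3.14, 0.0]
ft_force: [0.8, 0.1, 0.4]
finger_gap: 0.0852
grip_force: 0.0
```

Run:
```python
from h import *
s=bot.get_state();print(s['t'],s['tool_pos'],s['tool_rot'],s['joints'])
C=cam('wrist');im=optics.snapshot('wrist')
for q,p in dict(tall=(.634,.3295,.149),mid=(.537,.036,.116),short=(.6055,-.034,.088),cr=(.606,.0375,.032)).items():
    u=proj(C,p);print(q,u.round(1)); cv2.drawMarker(im,tuple(int(v) for v in u.round()),(255,0,0),0,9,1)
b=optics.snapshot('scene')
save('w2',np.vstack([im,np.pad(b[100:290,0:640],((0,0),(0,0),(0,0)))]))
```

```text
9.8 [0.53685961 0.03604076 0.20431942] [-3.20507467e-03  3.14045797e+00  2.33380885e-04] [ 6.69896608e-02  3.00117984e-01 -1.82558725e-01  1.08697924e+00
  7.36136236e-05  6.49485524e-02]
tall [739.6 358.7]
mid [316.  210.5]
short [233.3 277. ]
cr [317.7 249.2]
```

View pics/w2.png

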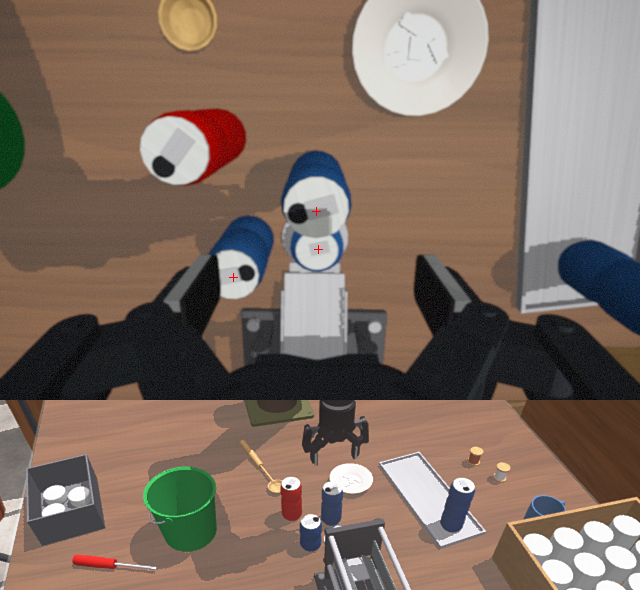

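move_arm --motion '[{"delta_pos": [-0.002,0,-0.03],"dr": [0,0,0],"grip": 0},{"delta_pos": [-0.002,0,-0.065],"dr": [0,0,0],"grip": 0},{"delta_pos": [-0.002,0,-0.1],"dr": [0,0,0],"grip": 0},{"delta_pos": [-0.002,0,-0.125],"dr": [0,0,0],"grip": 0},{"delta_pos": [-0.002,0,-0.134],"dr": [0,0,0],"grip": 0}]'

```text
t: 10.4
tool_pos: [0.5333, 0.0368, 0.0668]
tool_rot: [0.004, -3.137, 0.0]
ft_force: [-0.4, -0.6, -0.7]
finger_gap: 0.0854
grip_force: 0.0
```

move_arm --motion '[{"delta_pos": [0,0,0],"dr": [0,0,0],"grip": 0},{"delta_pos": [0,0,0],"dr": [0,0,0],"grip": 0.3},{"delta_pos": [0,0,0],"dr": [0,0,0],"grip": 0.6},{"delta_pos": [0,0,0],"dr": [0,0,0],"grip": 0.7},{"delta_pos": [0,0,0],"dr": [0,0,0],"grip": 0.7}]'

```text
t: 10.9
tool_pos: [0.5366, 0.0365, 0.0711]
tool_rot: [-0.005, 3.138, 0.0]
ft_force: [-0.6, -0.9, 7.1]
finger_gap: 0.0521
grip_force: 61.8
```

move_arm --motion '[{"delta_pos": [0,0,0.01],"dr": [0,0,0],"grip": 0.7},{"delta_pos": [0,0,0.025],"dr": [0,0,0],"grip": 0.7},{"delta_pos": [0,0,0.045],"dr": [0,0,0],"grip": 0.7},{"delta_pos": [0,0,0.06],"dr": [0,0,0],"grip": 0.7},{"delta_pos": [0,0,0.07],"dr": [0,0,0],"grip": 0.7}]'

```text
t: 11.4
tool_pos: [0.5356, 0.0366, 0.1412]
tool_rot: [-0.005, 3.14, 0.0]
ft_force: [1.0, 0.1, -0.2]
finger_gap: 0.0518
grip_force: 62.3
```

move_arm --motion '[{"delta_pos": [-0.001,0.02,0],"dr": [0,0,0],"grip": 0.7},{"delta_pos": [-0.003,0.05,0],"dr": [0,0,0],"grip": 0.7},{"delta_pos": [-0.005,0.085,0],"dr": [0,0,0],"grip": 0.7},{"delta_pos": [-0.007,0.12,0],"dr": [0,0,0],"grip": 0.7},{"delta_pos": [-0.008,0.155,0],"dr": [0,0,0],"grip": 0.7}]'

```text
t: 11.9
tool_pos: [0.5265, 0.1926, 0.1396]
tool_rot: [0.004, -3.141, 0.0]
ft_force: [0.4, -0.2, 0.0]
finger_gap: 0.0518
grip_force: 62.4
```

move_arm --motion '[{"delta_pos": [-0.002,0.035,0],"dr": [0,0,0],"grip": 0.7},{"delta_pos": [-0.004,0.07,0],"dr": [0,0,0],"grip": 0.7},{"delta_pos": [-0.006,0.1,0],"dr": [0,0,0],"grip": 0.7},{"delta_pos": [-0.007,0.123,0],"dr": [0,0,0],"grip": 0.7},{"delta_pos": [-0.007,0.123,0],"dr": [0,0,0],"grip": 0.7}]'

```text
t: 12.4
tool_pos: [0.5198, 0.3176, 0.1394]
tool_rot: [-0.011, 3.141, 0.002]
ft_force: [-0.2, -0.5, 0.9]
finger_gap: 0.0519
grip_force: 62.4
```

move_arm --motion '[{"delta_pos": [0,0,-0.02],"dr": [0,0,0],"grip": 0.7},{"delta_pos": [0,0,-0.04],"dr": [0,0,0],"grip": 0.7},{"delta_pos": [0,0,-0.055],"dr": [0,0,0],"grip": 0.7},{"delta_pos": [0,0,-0.061],"dr": [0,0,0],"grip": 0.7},{"delta_pos": [0,0,-0.063],"dr": [0,0,0],"grip": 0.7}]'

```text
t: 12.9
tool_pos: [0.5195, 0.3135, 0.0757]
tool_rot: [0.004, -3.14, 0.002]
ft_force: [0.5, 0.6, -0.9]
finger_gap: 0.0519
grip_force: 62.5
```

move_arm --motion '[{"delta_pos": [0,0,-0.001],"dr": [0,0,0],"grip": 0.7},{"delta_pos": [0,0,-0.002],"dr": [0,0,0],"grip": 0.7},{"delta_pos": [0,0,-0.003],"dr": [0,0,0],"grip": 0.7},{"delta_pos": [0,0,-0.003],"dr": [0,0,0],"grip": 0.7},{"delta_pos": [0,0,-0.003],"dr": [0,0,0],"grip": 0.7}]'

```text
t: 13.4
tool_pos: [0.5206, 0.3148, 0.0742]
tool_rot: [-0.005, 3.14, 0.001]
ft_force: [0.2, -0.1, 3.4]
finger_gap: 0.052
grip_force: 62.6
```

move_arm --motion '[{"delta_pos": [0,0,0],"dr": [0,0,0],"grip": 0.3},{"delta_pos": [0,0,0],"dr": [0,0,0],"grip": 0.2},{"delta_pos": [0,0,0],"dr": [0,0,0],"grip": 0.05},{"delta_pos": [0,0,0],"dr": [0,0,0],"grip": 0},{"delta_pos": [0,0,0],"dr": [0,0,0],"grip": 0}]'

```text
t: 13.9
tool_pos: [0.5199, 0.3145, 0.0732]
tool_rot: [0.005, -3.141, 0.0]
ft_force: [-0.4, 0.8, -0.3]
finger_gap: 0.0855
grip_force: 0.0
```

move_arm --motion '[{"delta_pos": [0,0,0.01],"dr": [0,0,0],"grip": 0},{"delta_pos": [0,0,0.03],"dr": [0,0,0],"grip": 0},{"delta_pos": [0,0,0.055],"dr": [0,0,0],"grip": 0},{"delta_pos": [0,0,0.08],"dr": [0,0,0],"grip": 0},{"delta_pos": [0,0,0.1],"dr": [0,0,0],"grip": 0}]'

```text
t: 14.4
tool_pos: [0.5204, 0.3148, 0.1757]
tool_rot: [-0.005, 3.14, 0.002]
ft_force: [0.7, 0.3, -0.1]
finger_gap: 0.0857
grip_force: 0.0
```

move_arm --motion '[{"delta_pos": [0.005,-0.02,0],"dr": [0,0,0.1],"grip": 0},{"delta_pos": [0.01,-0.045,0],"dr": [0,0,0.2],"grip": 0},{"delta_pos": [0.016,-0.07,0],"dr": [0,0,0.31],"grip": 0},{"delta_pos": [0.022,-0.095,0],"dr": [0,0,0.42],"grip": 0},{"delta_pos": [0.03,-0.12,0],"dr": [0,0,0.53],"grip": 0}]'

```text
t: 14.9
tool_pos: [0.5501, 0.1937, 0.1742]
tool_rot: [-0.835, 3.028, 0.0]
ft_force: [0.5, 0.8, 0.2]
finger_gap: 0.0856
grip_force: 0.0
```

move_arm --motion '[{"delta_pos": [0.005,-0.025,0],"dr": [0,0,0.11],"grip": 0},{"delta_pos": [0.01,-0.05,0],"dr": [0,0,0.22],"grip": 0},{"delta_pos": [0.016,-0.075,0],"dr": [0,0,0.32],"grip": 0},{"delta_pos": [0.022,-0.1,0],"dr": [0,0,0.42],"grip": 0},{"delta_pos": [0.03,-0.12,0],"dr": [0,0,0.53],"grip": 0}]'

```text
t: 15.4
tool_pos: [0.5801, 0.0731, 0.1742]
tool_rot: [-1.597, 2.705, -0.001]
ft_force: [-0.5, 0.4, -0.0]
finger_gap: 0.0855
grip_force: 0.0
```

move_arm --motion '[{"delta_pos": [0.006,-0.025,0],"dr": [0,0,0.11],"grip": 0},{"delta_pos": [0.012,-0.05,0],"dr": [0,0,0.22],"grip": 0},{"delta_pos": [0.018,-0.075,0],"dr": [0,0,0.34],"grip": 0},{"delta_pos": [0.0255,-0.1,0],"dr": [0,0,0.45],"grip": 0},{"delta_pos": [0.0255,-0.1085,0],"dr": [0,0,0.511],"grip": 0}]'

```text
t: 15.9
tool_pos: [0.6066, -0.0363, 0.1741]
tool_rot: [-2.226, 2.216, -0.003]
ft_force: [-0.9, 0.7, 0.4]
finger_gap: 0.0851
grip_force: 0.0
```

move_arm --motion '[{"delta_pos": [0,0,0],"dr": [0,0,0],"grip": 0},{"delta_pos": [0,0,0],"dr": [0,0,0],"grip": 0},{"delta_pos": [0,0,0],"dr": [0,0,0],"grip": 0},{"delta_pos": [0,0,0],"dr": [0,0,0],"grip": 0},{"delta_pos": [0,0,0],"dr": [0,0,0],"grip": 0}]'

```text
t: 16.4
tool_pos: [0.6054, -0.0333, 0.1734]
tool_rot: [2.226, -2.217, -0.0]
ft_force: [0.1, 0.3, -0.6]
finger_gap: 0.0858
grip_force: 0.0
```

Run:
```python
from h import *
s=bot.get_state();print(s['t'],s['tool_pos'],s['tool_rot'],s['joints'])
C=cam('wrist');im=optics.snapshot('wrist')
for q,p in dict(short=(.6055,-.034,.088),cr=(.606,.0375,.032)).items():
    u=proj(C,p);print(q,u.round(1)); cv2.drawMarker(im,tuple(int(v) for v in u.round()),(255,0,0),0,9,1)
b=optics.snapshot('scene')
save('w3',np.vstack([im,b[100:290,0:640]]))
```

```text
16.4 [ 0.60538684 -0.03327859  0.17336637] [ 2.22603540e+00 -2.21681798e+00 -1.43149812e-04] [-5.49410854e-02  4.32686680e-01 -6.09161607e-02  1.07727090e+00
  5.01149692e-05 -1.62988673e+00]
short [315.3 208.5]
cr [314.9 263.7]
```

View pics/w3.png

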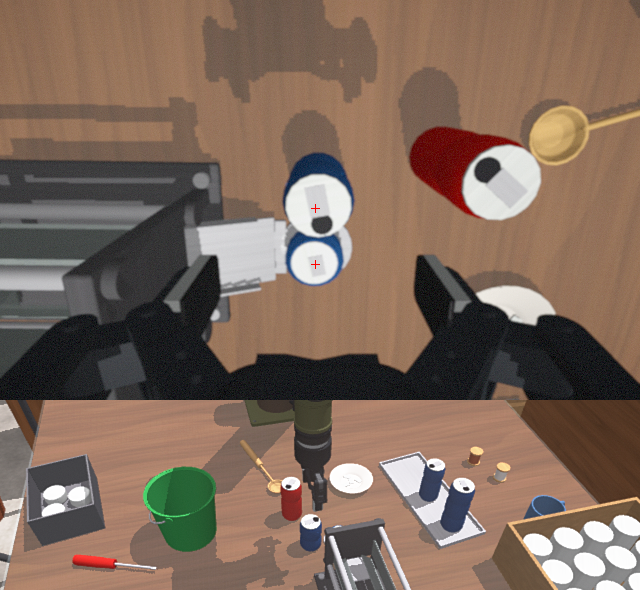

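move_arm --motion '[{"delta_pos": [-0.0015,-0.001,-0.03],"dr": [0,0,0],"grip": 0},{"delta_pos": [-0.0015,-0.001,-0.065],"dr": [0,0,0],"grip": 0},{"delta_pos": [-0.0015,-0.001,-0.1],"dr": [0,0,0],"grip": 0},{"delta_pos": [-0.0015,-0.001,-0.122],"dr": [0,0,0],"grip": 0},{"delta_pos": [-0.0015,-0.001,-0.1305],"dr": [0,0,0],"grip": 0}]'

```text
t: 17.0
tool_pos: [0.6018, -0.0347, 0.0401]
tool_rot: [2.223, -2.215, -0.006]
ft_force: [-0.3, 0.3, -0.0]
finger_gap: 0.0853
grip_force: 0.0
```

move_arm --motion '[{"delta_pos": [0,0,0],"dr": [0,0,0],"grip": 0},{"delta_pos": [0,0,0],"dr": [0,0,0],"grip": 0.3},{"delta_pos": [0,0,0],"dr": [0,0,0],"grip": 0.6},{"delta_pos": [0,0,0],"dr": [0,0,0],"grip": 0.7},{"delta_pos": [0,0,0],"dr": [0,0,0],"grip": 0.7}]'

```text
t: 17.5
tool_pos: [0.6057, -0.0351, 0.0448]
tool_rot: [-2.223, 2.216, -0.005]
ft_force: [0.2, -0.2, 6.0]
finger_gap: 0.0515
grip_force: 62.4
```

move_arm --motion '[{"delta_pos": [0,0,0.01],"dr": [0,0,0],"grip": 0.7},{"delta_pos": [0,0,0.03],"dr": [0,0,0],"grip": 0.7},{"delta_pos": [0,0,0.055],"dr": [0,0,0],"grip": 0.7},{"delta_pos": [0,0,0.08],"dr": [0,0,0],"grip": 0.7},{"delta_pos": [0,0,0.1],"dr": [0,0,0],"grip": 0.7}]'

```text
t: 18.0
tool_pos: [0.6042, -0.035, 0.1449]
tool_rot: [-2.225, 2.217, -0.001]
ft_force: [0.1, 0.3, 0.3]
finger_gap: 0.0521
grip_force: 62.5
```

move_arm --motion '[{"delta_pos": [-0.01,0.015,0],"dr": [0,0,0],"grip": 0.7},{"delta_pos": [-0.027,0.045,0],"dr": [0,0,0],"grip": 0.7},{"delta_pos": [-0.047,0.08,0],"dr": [0,0,0],"grip": 0.7},{"delta_pos": [-0.068,0.115,0],"dr": [0,0,0],"grip": 0.7},{"delta_pos": [-0.09,0.15,0],"dr": [0,0,0],"grip": 0.7}]'

```text
t: 18.5
tool_pos: [0.5114, 0.1166, 0.1419]
tool_rot: [2.224, -2.217, -0.003]
ft_force: [0.7, 0.8, -0.9]
finger_gap: 0.0521
grip_force: 62.6
```

move_arm --motion '[{"delta_pos": [-0.022,0.037,0],"dr": [0,0,0],"grip": 0.7},{"delta_pos": [-0.044,0.074,0],"dr": [0,0,0],"grip": 0.7},{"delta_pos": [-0.066,0.11,0],"dr": [0,0,0],"grip": 0.7},{"delta_pos": [-0.086,0.145,0],"dr": [0,0,0],"grip": 0.7},{"delta_pos": [-0.1,0.17,0],"dr": [0,0,0],"grip": 0.7}]'

```text
t: 19.0
tool_pos: [0.4105, 0.2866, 0.142]
tool_rot: [2.226, -2.214, -0.002]
ft_force: [0.3, -0.1, -0.3]
finger_gap: 0.0518
grip_force: 62.6
```

move_arm --motion '[{"delta_pos": [-0.006,0.01,0],"dr": [0,0,0],"grip": 0.7},{"delta_pos": [-0.008,0.0145,0],"dr": [0,0,0],"grip": 0.7},{"delta_pos": [-0.008,0.0145,-0.02],"dr": [0,0,0],"grip": 0.7},{"delta_pos": [-0.008,0.0145,-0.04],"dr": [0,0,0],"grip": 0.7},{"delta_pos": [-0.008,0.0145,-0.06],"dr": [0,0,0],"grip": 0.7}]'

```text
t: 19.5
tool_pos: [0.4062, 0.2985, 0.082]
tool_rot: [2.224, -2.219, 0.001]
ft_force: [0.3, 0.5, -0.8]
finger_gap: 0.0518
grip_force: 62.6
```

move_arm --motion '[{"delta_pos": [0,0,-0.015],"dr": [0,0,0],"grip": 0.7},{"delta_pos": [0,0,-0.025],"dr": [0,0,0],"grip": 0.7},{"delta_pos": [0,0,-0.031],"dr": [0,0,0],"grip": 0.7},{"delta_pos": [0,0,-0.034],"dr": [0,0,0],"grip": 0.7},{"delta_pos": [0,0,-0.036],"dr": [0,0,0],"grip": 0.7}]'

```text
t: 20.0
tool_pos: [0.4062, 0.2993, 0.0477]
tool_rot: [-2.225, 2.218, -0.0]
ft_force: [-4.7, -4.1, 21.6]
finger_gap: 0.0518
grip_force: 64.0
```

move_arm --motion '[{"delta_pos": [0,0,0],"dr": [0,0,0],"grip": 0.7},{"delta_pos": [0,0,0],"dr": [0,0,0],"grip": 0.7},{"delta_pos": [0,0,0],"dr": [0,0,0],"grip": 0.7},{"delta_pos": [0,0,0],"dr": [0,0,0],"grip": 0.7},{"delta_pos": [0,0,0],"dr": [0,0,0],"grip": 0.7}]'

```text
t: 20.5
tool_pos: [0.4064, 0.2995, 0.0477]
tool_rot: [-2.224, 2.217, -0.001]
ft_force: [-1.0, -1.8, 5.9]
finger_gap: 0.0516
grip_force: 62.9
```

move_arm --motion '[{"delta_pos": [0,0,0],"dr": [0,0,0],"grip": 0.3},{"delta_pos": [0,0,0],"dr": [0,0,0],"grip": 0.2},{"delta_pos": [0,0,0],"dr": [0,0,0],"grip": 0.05},{"delta_pos": [0,0,0],"dr": [0,0,0],"grip": 0},{"delta_pos": [0,0,0],"dr": [0,0,0],"grip": 0}]'

```text
t: 21.0
tool_pos: [0.406, 0.2995, 0.0467]
tool_rot: [2.225, -2.218, -0.0]
ft_force: [-0.2, 1.1, 0.5]
finger_gap: 0.0854
grip_force: 0.0
```

move_arm --motion '[{"delta_pos": [0,0,0.01],"dr": [0,0,0],"grip": 0},{"delta_pos": [0,0,0.03],"dr": [0,0,0],"grip": 0},{"delta_pos": [0,0,0.055],"dr": [0,0,0],"grip": 0},{"delta_pos": [0,0,0.08],"dr": [0,0,0],"grip": 0},{"delta_pos": [0,0,0.1],"dr": [0,0,0],"grip": 0}]'

```text
t: 21.5
tool_pos: [0.4064, 0.2998, 0.149]
tool_rot: [-2.224, 2.216, -0.0]
ft_force: [1.1, -0.1, -0.7]
finger_gap: 0.0855
grip_force: 0.0
```

move_arm --motion '[{"delta_pos": [0.01,-0.015,0],"dr": [0,0,-0.1],"grip": 0},{"delta_pos": [0.02,-0.03,0],"dr": [0,0,-0.2],"grip": 0},{"delta_pos": [0.035,-0.05,0],"dr": [0,0,-0.31],"grip": 0},{"delta_pos": [0.05,-0.07,0],"dr": [0,0,-0.42],"grip": 0},{"delta_pos": [0.067,-0.09,0],"dr": [0,0,-0.53],"grip": 0}]'

```text
t: 22.0
tool_pos: [0.4733, 0.2088, 0.1476]
tool_rot: [-1.561, 2.726, 0.0]
ft_force: [1.5, -0.1, 0.4]
finger_gap: 0.0856
grip_force: 0.0
```

move_arm --motion '[{"delta_pos": [0.015,-0.02,0],"dr": [0,0,-0.1],"grip": 0},{"delta_pos": [0.03,-0.04,0],"dr": [0,0,-0.2],"grip": 0},{"delta_pos": [0.045,-0.06,0],"dr": [0,0,-0.31],"grip": 0},{"delta_pos": [0.06,-0.08,0],"dr": [0,0,-0.42],"grip": 0},{"delta_pos": [0.075,-0.1,0],"dr": [0,0,-0.53],"grip": 0}]'

```text
t: 22.5
tool_pos: [0.5486, 0.1086, 0.1476]
tool_rot: [-0.792, 3.04, 0.0]
ft_force: [-0.2, 0.7, -0.1]
finger_gap: 0.0855
grip_force: 0.0
```

move_arm --motion '[{"delta_pos": [0.015,-0.02,0],"dr": [0,0,-0.11],"grip": 0},{"delta_pos": [0.03,-0.04,0],"dr": [0,0,-0.22],"grip": 0},{"delta_pos": [0.045,-0.06,0],"dr": [0,0,-0.34],"grip": 0},{"delta_pos": [0.058,-0.072,0],"dr": [0,0,-0.45],"grip": 0},{"delta_pos": [0.058,-0.072,0],"dr": [0,0,-0.511],"grip": 0}]'

```text
t: 23.0
tool_pos: [0.608, 0.0357, 0.1475]
tool_rot: [0.004, 3.139, -0.001]
ft_force: [0.0, 0.4, 0.5]
finger_gap: 0.0853
grip_force: 0.0
```

move_arm --motion '[{"delta_pos": [0,0,0],"dr": [0,0,0],"grip": 0},{"delta_pos": [0,0,0],"dr": [0,0,0],"grip": 0},{"delta_pos": [0,0,0],"dr": [0,0,0],"grip": 0},{"delta_pos": [0,0,0],"dr": [0,0,0],"grip": 0},{"delta_pos": [0,0,0],"dr": [0,0,0],"grip": 0}]'

```text
t: 23.5
tool_pos: [0.6058, 0.0378, 0.1469]
tool_rot: [0.006, -3.142, 0.0]
ft_force: [-0.1, -0.4, -0.1]
finger_gap: 0.0852
grip_force: 0.0
```

Run:
```python
from h import *
s=bot.get_state();print(s['t'],s['tool_pos'],s['tool_rot'],s['joints'])
C=cam('wrist');im=optics.snapshot('wrist')
for q,p in dict(cr=(.606,.0375,.032),a=(.634,.0375,.032),b=(.606,.0655,.032)).items():
    u=proj(C,p);print(q,u.round(1)); cv2.drawMarker(im,tuple(int(v) for v in u.round()),(255,0,0),0,9,1)
b=optics.snapshot('scene')
save('w4',np.vstack([im,b[100:290,0:640]]))
```

```text
23.5 [0.60579298 0.03782216 0.14691352] [ 6.39829559e-03 -3.14157250e+00  3.97628274e-05] [ 6.23656587e-02  4.50592463e-01 -1.03700060e-01  1.01651894e+00
 -2.44457385e-05  5.82923569e-02]
cr [315.7 200. ]
a [315.7 233.3]
b [351.5 200.1]
```

View pics/w4.png

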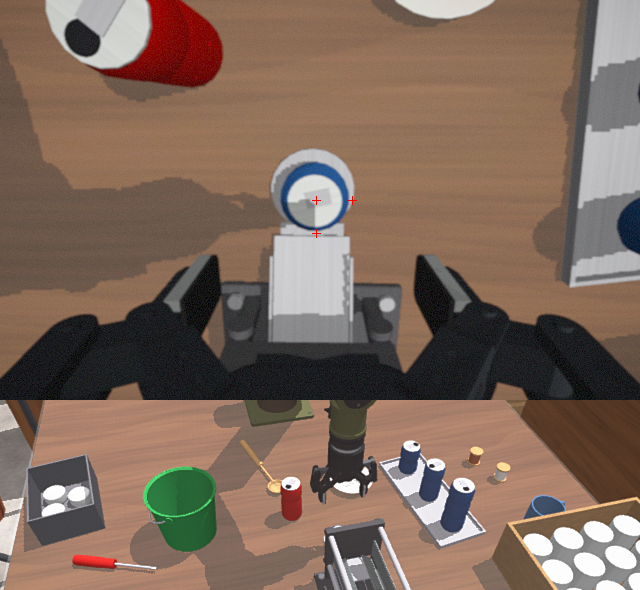

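All three cans stand on the tray, and the crushed can is centred under the gripper at (315,197). I'll take it now.

move_arm --motion '[{"delta_pos": [-0.001,0,-0.03],"dr": [0,0,0],"grip": 0},{"delta_pos": [-0.001,0,-0.065],"dr": [0,0,0],"grip": 0},{"delta_pos": [-0.001,0,-0.1],"dr": [0,0,0],"grip": 0},{"delta_pos": [-0.001,0,-0.12],"dr": [0,0,0],"grip": 0},{"delta_pos": [-0.001,0,-0.126],"dr": [0,0,0],"grip": 0}]'

```text
t: 24.1
tool_pos: [0.6026, 0.0374, 0.0181]
tool_rot: [0.005, -3.136, 0.001]
ft_force: [-0.6, 0.1, 0.9]
finger_gap: 0.0854
grip_force: 0.0
```

move_arm --motion '[{"delta_pos": [0,0,0],"dr": [0,0,0],"grip": 0},{"delta_pos": [0,0,0],"dr": [0,0,0],"grip": 0.3},{"delta_pos": [0,0,0],"dr": [0,0,0],"grip": 0.6},{"delta_pos": [0,0,0],"dr": [0,0,0],"grip": 0.7},{"delta_pos": [0,0,0],"dr": [0,0,0],"grip": 0.7}]'

```text
t: 24.6
tool_pos: [0.6069, 0.0376, 0.023]
tool_rot: [-0.005, 3.137, 0.0]
ft_force: [-0.3, 0.1, 5.9]
finger_gap: 0.0542
grip_force: 63.4
```

move_arm --motion '[{"delta_pos": [0,0,0.01],"dr": [0,0,0],"grip": 0.7},{"delta_pos": [-0.005,0,0.04],"dr": [0,0,0],"grip": 0.7},{"delta_pos": [-0.01,0,0.08],"dr": [0,0,0],"grip": 0.7},{"delta_pos": [-0.015,0,0.12],"dr": [0,0,0],"grip": 0.7},{"delta_pos": [-0.02,0,0.16],"dr": [0,0,0],"grip": 0.7}]'

```text
t: 25.1
tool_pos: [0.5844, 0.0375, 0.1831]
tool_rot: [-0.005, 3.141, 0.0]
ft_force: [0.7, 0.5, 0.0]
finger_gap: 0.0542
grip_force: 63.1
```

move_arm --motion '[{"delta_pos": [-0.007,-0.02,0.02],"dr": [0,0,0],"grip": 0.7},{"delta_pos": [-0.016,-0.055,0.03],"dr": [0,0,0],"grip": 0.7},{"delta_pos": [-0.026,-0.095,0.03],"dr": [0,0,0],"grip": 0.7},{"delta_pos": [-0.037,-0.135,0.03],"dr": [0,0,0],"grip": 0.7},{"delta_pos": [-0.048,-0.177,0.03],"dr": [0,0,0],"grip": 0.7}]'

```text
t: 25.6
tool_pos: [0.5364, -0.1406, 0.2119]
tool_rot: [-0.006, 3.14, -0.0]
ft_force: [0.2, 0.2, -0.2]
finger_gap: 0.0536
grip_force: 63.1
```

move_arm --motion '[{"delta_pos": [-0.01,-0.042,0],"dr": [0,0,0],"grip": 0.7},{"delta_pos": [-0.021,-0.084,0],"dr": [0,0,0],"grip": 0.7},{"delta_pos": [-0.032,-0.124,0],"dr": [0,0,0],"grip": 0.7},{"delta_pos": [-0.042,-0.158,0],"dr": [0,0,0],"grip": 0.7},{"delta_pos": [-0.047,-0.178,0],"dr": [0,0,0],"grip": 0.7}]'

```text
t: 26.1
tool_pos: [0.4888, -0.32, 0.2116]
tool_rot: [-0.001, 3.141, -0.002]
ft_force: [0.4, 0.4, 0.3]
finger_gap: 0.054
grip_force: 63.1
```

Run:
```python
from h import *
s=bot.get_state();print(s['t'],s['tool_pos'],s['tool_rot'],s['finger_gap'])
C=cam('wrist');im=optics.snapshot('wrist')
r=regions_of('bucket','wrist')
for a in th: 
    u=proj(C,(.49+.083*np.cos(a),-.318+.083*np.sin(a),.15)); cv2.circle(im,tuple(int(v) for v in u.round()),1,(255,0,0),-1)
save('w5',im)
```

```text
26.1 [ 0.48876693 -0.32003904  0.21162773] [-9.04792798e-04  3.14128208e+00 -1.64930824e-03] 0.054039992160646304
```

View pics/w5.png

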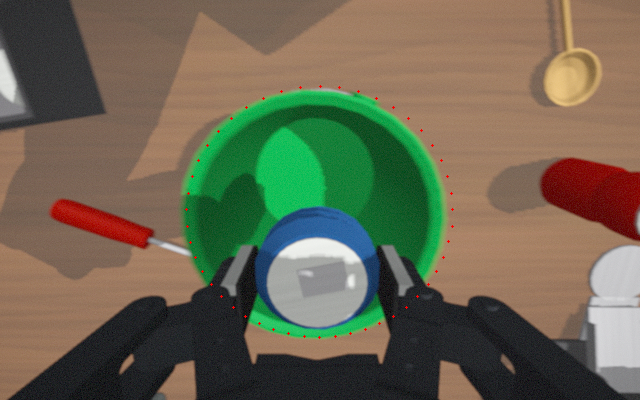

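The crushed can hangs over the bucket, and the bucket rim matches the predicted circle to within a few mm. I'll lower it a little and let it go.

move_arm --motion '[{"delta_pos": [0,-0.002,-0.02],"dr": [0,0,0],"grip": 0.7},{"delta_pos": [0,-0.002,-0.04],"dr": [0,0,0],"grip": 0.7},{"delta_pos": [0,-0.002,-0.05],"dr": [0,0,0],"grip": 0.7},{"delta_pos": [0,-0.002,-0.05],"dr": [0,0,0],"grip": 0.7},{"delta_pos": [0,-0.002,-0.05],"dr": [0,0,0],"grip": 0.7}]'

```text
t: 26.7
tool_pos: [0.4903, -0.319, 0.1614]
tool_rot: [-0.006, 3.141, -0.0]
ft_force: [0.5, -0.7, -0.2]
finger_gap: 0.0539
grip_force: 63.1
```

move_arm --motion '[{"delta_pos": [0,0,0],"dr": [0,0,0],"grip": 0.3},{"delta_pos": [0,0,0],"dr": [0,0,0],"grip": 0.2},{"delta_pos": [0,0,0],"dr": [0,0,0],"grip": 0.2},{"delta_pos": [0,0,0],"dr": [0,0,0],"grip": 0.2},{"delta_pos": [0,0,0],"dr": [0,0,0],"grip": 0.2}]'

```text
t: 27.2
tool_pos: [0.49, -0.3195, 0.161]
tool_rot: [-0.005, 3.141, -0.0]
ft_force: [-0.9, 0.7, 0.3]
finger_gap: 0.0683
grip_force: 0.0
```

move_arm --motion '[{"delta_pos": [0,0,0.02],"dr": [0,0,0],"grip": 0.2},{"delta_pos": [0,0,0.04],"dr": [0,0,0],"grip": 0.2},{"delta_pos": [0,0,0.06],"dr": [0,0,0],"grip": 0.2},{"delta_pos": [0,0,0.08],"dr": [0,0,0],"grip": 0.2},{"delta_pos": [0,0,0.08],"dr": [0,0,0],"grip": 0.1}]'

```text
t: 27.7
tool_pos: [0.4915, -0.3205, 0.2438]
tool_rot: [-0.005, 3.137, -0.005]
ft_force: [0.7, 0.3, -0.1]
finger_gap: 0.0769
grip_force: 0.0
```

Run:
```python
from h import *
s=bot.get_state();print(s['t'],s['tool_pos'],s['tool_rot'],s['finger_gap'])
im=optics.snapshot('wrist');b=optics.snapshot('top')
save('w6',np.vstack([im[50:350],b[120:300]]))
C=cam('top')
for q in('tall_can','middle_can','short_can'):
    z=DIM[q][0]+.003
    for r in boxes_of(q,'top'): print(q,r,at_z(C,r['point'],z/2).round(3))
```

```text
27.7 [ 0.491526   -0.32052804  0.24382338] [-0.00491887  3.13673512 -0.0049416 ] 0.07694514253692351
tall_can {'point': [170.5, 152.6], 'p': 0.6} [0.641 0.336 0.075]
tall_can {'point': [458.1, 216.3], 'p': 0.37} [ 0.486 -0.305  0.075]
middle_can {'point': [179.1, 204.5], 'p': 0.97} [0.524 0.317 0.06 ]
middle_can {'point': [342.9, 213.0], 'p': 0.68} [ 0.499 -0.051  0.06 ]
short_can {'point': [185.4, 258.0], 'p': 0.94} [0.406 0.302 0.045]
```

View pics/w6.png

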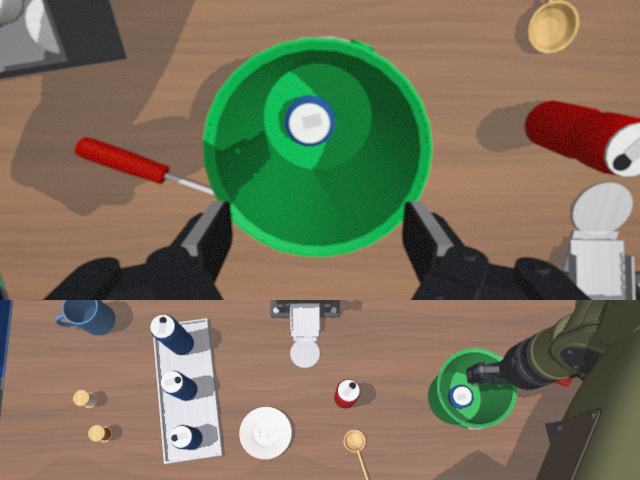

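The crushed can lies flat in the bucket at (310,123) in the wrist crop, and the three cans stand on the tray. I'll go back for the short can. Nothing is in the way now, so the gripper closes along y throughout.

move_arm --motion '[{"delta_pos": [-0.003,0.025,0],"dr": [0,0,0],"grip": 0},{"delta_pos": [-0.009,0.07,0],"dr": [0,0,0],"grip": 0},{"delta_pos": [-0.015,0.115,0],"dr": [0,0,0],"grip": 0},{"delta_pos": [-0.022,0.16,0],"dr": [0,0,0],"grip": 0},{"delta_pos": [-0.028,0.205,0],"dr": [0,0,0],"grip": 0}]'

```text
t: 28.45
tool_pos: [0.4608, -0.1128, 0.2397]
tool_rot: [0.004, -3.14, -0.001]
ft_force: [0.8, 0.4, 0.9]
finger_gap: 0.0856
grip_force: 0.0
```

move_arm --motion '[{"delta_pos": [-0.006,0.045,0],"dr": [0,0,0],"grip": 0},{"delta_pos": [-0.012,0.09,0],"dr": [0,0,0],"grip": 0},{"delta_pos": [-0.018,0.135,0],"dr": [0,0,0],"grip": 0},{"delta_pos": [-0.024,0.18,0],"dr": [0,0,0],"grip": 0},{"delta_pos": [-0.03,0.22,0],"dr": [0,0,0],"grip": 0}]'

```text
t: 28.95
tool_pos: [0.4308, 0.1073, 0.24]
tool_rot: [0.006, -3.14, 0.0]
ft_force: [1.1, -0.1, 0.2]
finger_gap: 0.0856
grip_force: 0.0
```

move_arm --motion '[{"delta_pos": [-0.006,0.045,0],"dr": [0,0,0],"grip": 0},{"delta_pos": [-0.012,0.09,0],"dr": [0,0,0],"grip": 0},{"delta_pos": [-0.018,0.13,0],"dr": [0,0,0],"grip": 0},{"delta_pos": [-0.024,0.165,0],"dr": [0,0,0],"grip": 0},{"delta_pos": [-0.026,0.1945,0],"dr": [0,0,0],"grip": 0}]'

```text
t: 29.45
tool_pos: [0.4046, 0.3016, 0.2398]
tool_rot: [0.008, -3.14, 0.002]
ft_force: [0.6, 0.3, -0.8]
finger_gap: 0.0857
grip_force: 0.0
```

move_arm --motion '[{"delta_pos": [0,0,0],"dr": [0,0,0],"grip": 0},{"delta_pos": [0,0,-0.02],"dr": [0,0,0],"grip": 0},{"delta_pos": [0,0,-0.05],"dr": [0,0,0],"grip": 0},{"delta_pos": [0,0,-0.075],"dr": [0,0,0],"grip": 0},{"delta_pos": [0,0,-0.09],"dr": [0,0,0],"grip": 0}]'

```text
t: 29.95
tool_pos: [0.4044, 0.298, 0.1481]
tool_rot: [0.004, -3.138, 0.005]
ft_force: [0.2, 0.2, 0.1]
finger_gap: 0.0856
grip_force: 0.0
```

Run:
```python
from h import *
s=bot.get_state();print(s['t'],s['tool_pos'],s['tool_rot'],s['joints'])
C=cam('wrist');im=optics.snapshot('wrist')
for p in ((.406,.2995,.091),(.52,.314,.119)):
    u=proj(C,p);print(u.round(1)); cv2.drawMarker(im,tuple(int(v) for v in u.round()),(255,0,0),0,9,1)
save('w7',im)
```

```text
29.95 [0.40444725 0.29795562 0.14808105] [ 0.00398519 -3.1380278   0.00494572] [ 6.35199604e-01  2.85766116e-01 -3.60582066e-01  9.29182235e-01
 -4.31965702e-04  6.32660692e-01]
[318.8 229.1]
[341.4 414.6]
```

View pics/w7.png

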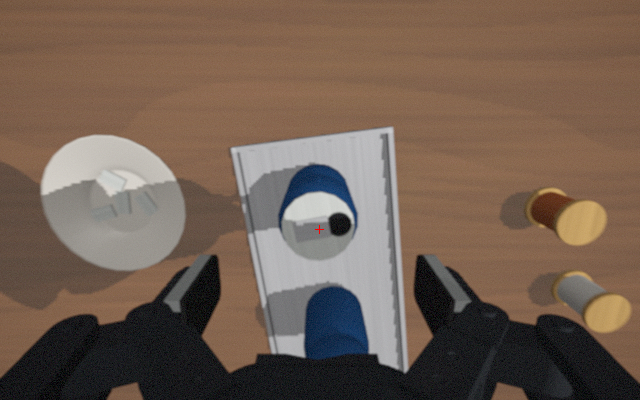

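move_arm --motion '[{"delta_pos": [0,0,-0.025],"dr": [0,0,0],"grip": 0},{"delta_pos": [0,0,-0.055],"dr": [0,0,0],"grip": 0},{"delta_pos": [0,0,-0.085],"dr": [0,0,0],"grip": 0},{"delta_pos": [0,0,-0.1],"dr": [0,0,0],"grip": 0},{"delta_pos": [0,0,-0.104],"dr": [0,0,0],"grip": 0}]'

```text
t: 30.5
tool_pos: [0.4045, 0.2982, 0.045]
tool_rot: [0.004, -3.138, 0.005]
ft_force: [-0.5, -0.0, 0.7]
finger_gap: 0.085
grip_force: 0.0
```

move_arm --motion '[{"delta_pos": [0,0,0],"dr": [0,0,0],"grip": 0},{"delta_pos": [0,0,0],"dr": [0,0,0],"grip": 0.3},{"delta_pos": [0,0,0],"dr": [0,0,0],"grip": 0.6},{"delta_pos": [0,0,0],"dr": [0,0,0],"grip": 0.7},{"delta_pos": [0,0,0],"dr": [0,0,0],"grip": 0.7}]'

```text
t: 31.0
tool_pos: [0.4072, 0.3007, 0.0483]
tool_rot: [-0.005, 3.139, 0.003]
ft_force: [-0.6, 0.2, 5.8]
finger_gap: 0.0521
grip_force: 62.4
```

move_arm --motion '[{"delta_pos": [0,0,0.01],"dr": [0,0,0],"grip": 0.7},{"delta_pos": [0,0,0.03],"dr": [0,0,0],"grip": 0.7},{"delta_pos": [0,0,0.055],"dr": [0,0,0],"grip": 0.7},{"delta_pos": [0,0,0.08],"dr": [0,0,0],"grip": 0.7},{"delta_pos": [0,0,0.1],"dr": [0,0,0],"grip": 0.7}]'

```text
t: 31.5
tool_pos: [0.4061, 0.3002, 0.1489]
tool_rot: [-0.005, 3.141, 0.001]
ft_force: [1.8, 0.1, 0.6]
finger_gap: 0.052
grip_force: 62.5
```

move_arm --motion '[{"delta_pos": [0.008,-0.0145,0],"dr": [0,0,0],"grip": 0.7},{"delta_pos": [0.025,-0.045,0],"dr": [0,0,0],"grip": 0.7},{"delta_pos": [0.047,-0.08,0],"dr": [0,0,0],"grip": 0.7},{"delta_pos": [0.068,-0.115,0],"dr": [0,0,0],"grip": 0.7},{"delta_pos": [0.09,-0.15,0],"dr": [0,0,0],"grip": 0.7}]'

```text
t: 32.0
tool_pos: [0.4964, 0.1488, 0.1476]
tool_rot: [-0.006, 3.141, 0.0]
ft_force: [0.1, 0.8, -0.5]
finger_gap: 0.0518
grip_force: 62.6
```

move_arm --motion '[{"delta_pos": [0.022,-0.037,0],"dr": [0,0,0],"grip": 0.7},{"delta_pos": [0.044,-0.074,0],"dr": [0,0,0],"grip": 0.7},{"delta_pos": [0.066,-0.11,0],"dr": [0,0,0],"grip": 0.7},{"delta_pos": [0.086,-0.145,0],"dr": [0,0,0],"grip": 0.7},{"delta_pos": [0.1,-0.17,0],"dr": [0,0,0],"grip": 0.7}]'

```text
t: 32.5
tool_pos: [0.5971, -0.0224, 0.1475]
tool_rot: [-0.002, 3.141, -0.001]
ft_force: [-0.5, 0.8, 0.1]
finger_gap: 0.0522
grip_force: 62.6
```

move_arm --motion '[{"delta_pos": [0.006,-0.01,0],"dr": [0,0,0],"grip": 0.7},{"delta_pos": [0.008,-0.015,0],"dr": [0,0,0],"grip": 0.7},{"delta_pos": [0.008,-0.015,-0.02],"dr": [0,0,0],"grip": 0.7},{"delta_pos": [0.008,-0.015,-0.04],"dr": [0,0,0],"grip": 0.7},{"delta_pos": [0.008,-0.015,-0.06],"dr": [0,0,0],"grip": 0.7}]'

```text
t: 33.0
tool_pos: [0.6032, -0.0336, 0.0866]
tool_rot: [0.008, -3.141, -0.001]
ft_force: [0.4, -0.0, -1.4]
finger_gap: 0.0521
grip_force: 62.6
```

move_arm --motion '[{"delta_pos": [0,0,-0.015],"dr": [0,0,0],"grip": 0.7},{"delta_pos": [0,0,-0.026],"dr": [0,0,0],"grip": 0.7},{"delta_pos": [0,0,-0.034],"dr": [0,0,0],"grip": 0.7},{"delta_pos": [0,0,-0.038],"dr": [0,0,0],"grip": 0.7},{"delta_pos": [0,0,-0.039],"dr": [0,0,0],"grip": 0.7}]'

```text
t: 33.5
tool_pos: [0.6039, -0.0347, 0.0478]
tool_rot: [0.006, -3.141, -0.0]
ft_force: [1.3, -0.0, -1.1]
finger_gap: 0.0519
grip_force: 62.6
```

move_arm --motion '[{"delta_pos": [0,0,0],"dr": [0,0,0],"grip": 0.7},{"delta_pos": [0,0,0],"dr": [0,0,0],"grip": 0.7},{"delta_pos": [0,0,0],"dr": [0,0,0],"grip": 0.7},{"delta_pos": [0,0,0],"dr": [0,0,0],"grip": 0.7},{"delta_pos": [0,0,0],"dr": [0,0,0],"grip": 0.7}]'

```text
t: 34.0
tool_pos: [0.6042, -0.0351, 0.048]
tool_rot: [-0.005, 3.141, -0.0]
ft_force: [0.2, 0.3, -0.7]
finger_gap: 0.0525
grip_force: 62.6
```

move_arm --motion '[{"delta_pos": [0,0,-0.002],"dr": [0,0,0],"grip": 0.7},{"delta_pos": [0,0,-0.003],"dr": [0,0,0],"grip": 0.7},{"delta_pos": [0,0,-0.004],"dr": [0,0,0],"grip": 0.7},{"delta_pos": [0,0,-0.004],"dr": [0,0,0],"grip": 0.7},{"delta_pos": [0,0,-0.004],"dr": [0,0,0],"grip": 0.7}]'

```text
t: 34.5
tool_pos: [0.6041, -0.035, 0.0453]
tool_rot: [-0.005, 3.141, -0.0]
ft_force: [-3.0, -0.1, 10.0]
finger_gap: 0.0518
grip_force: 63.4
```

move_arm --motion '[{"delta_pos": [0,0,0],"dr": [0,0,0],"grip": 0.3},{"delta_pos": [0,0,0],"dr": [0,0,0],"grip": 0.2},{"delta_pos": [0,0,0],"dr": [0,0,0],"grip": 0.05},{"delta_pos": [0,0,0],"dr": [0,0,0],"grip": 0},{"delta_pos": [0,0,0],"dr": [0,0,0],"grip": 0}]'

```text
t: 35.0
tool_pos: [0.6039, -0.035, 0.0435]
tool_rot: [0.005, -3.141, -0.0]
ft_force: [0.5, 0.4, 0.5]
finger_gap: 0.0857
grip_force: 0.0
```

move_arm --motion '[{"delta_pos": [0,0,0.01],"dr": [0,0,0],"grip": 0},{"delta_pos": [0,0,0.035],"dr": [0,0,0],"grip": 0},{"delta_pos": [0,0,0.065],"dr": [0,0,0],"grip": 0},{"delta_pos": [0,0,0.095],"dr": [0,0,0],"grip": 0},{"delta_pos": [0,0,0.12],"dr": [0,0,0],"grip": 0}]'

```text
t: 35.5
tool_pos: [0.6045, -0.035, 0.1664]
tool_rot: [-0.005, 3.14, -0.0]
ft_force: [0.7, -0.6, 0.0]
finger_gap: 0.0858
grip_force: 0.0
```

move_arm --motion '[{"delta_pos": [-0.007,0.03,0],"dr": [0,0,0],"grip": 0},{"delta_pos": [-0.017,0.07,0],"dr": [0,0,0],"grip": 0},{"delta_pos": [-0.027,0.11,0],"dr": [0,0,0],"grip": 0},{"delta_pos": [-0.036,0.15,0],"dr": [0,0,0],"grip": 0},{"delta_pos": [-0.045,0.19,0],"dr": [0,0,0],"grip": 0}]'

```text
t: 36.0
tool_pos: [0.5586, 0.1565, 0.1648]
tool_rot: [-0.005, 3.141, 0.0]
ft_force: [0.0, -0.4, 0.4]
finger_gap: 0.0855
grip_force: 0.0
```

move_arm --motion '[{"delta_pos": [-0.01,0.04,0],"dr": [0,0,0],"grip": 0},{"delta_pos": [-0.02,0.08,0],"dr": [0,0,0],"grip": 0},{"delta_pos": [-0.029,0.12,0],"dr": [0,0,0],"grip": 0},{"delta_pos": [-0.036,0.15,0],"dr": [0,0,0],"grip": 0},{"delta_pos": [-0.039,0.16,0],"dr": [0,0,0],"grip": 0}]'

```text
t: 36.5
tool_pos: [0.5194, 0.3182, 0.1646]
tool_rot: [-0.011, 3.141, 0.002]
ft_force: [0.5, 0.9, 0.7]
finger_gap: 0.0852
grip_force: 0.0
```

move_arm --motion '[{"delta_pos": [0,0,0],"dr": [0,0,0],"grip": 0},{"delta_pos": [0,0,-0.015],"dr": [0,0,0],"grip": 0},{"delta_pos": [0,0,-0.045],"dr": [0,0,0],"grip": 0},{"delta_pos": [0,0,-0.075],"dr": [0,0,0],"grip": 0},{"delta_pos": [0,0,-0.09],"dr": [0,0,0],"grip": 0}]'

```text
t: 37.0
tool_pos: [0.5191, 0.3121, 0.0716]
tool_rot: [0.001, -3.139, 0.004]
ft_force: [0.2, -1.2, 0.7]
finger_gap: 0.0852
grip_force: 0.0
```

move_arm --motion '[{"delta_pos": [0,0,0],"dr": [0,0,0],"grip": 0},{"delta_pos": [0,0,0],"dr": [0,0,0],"grip": 0.3},{"delta_pos": [0,0,0],"dr": [0,0,0],"grip": 0.6},{"delta_pos": [0,0,0],"dr": [0,0,0],"grip": 0.7},{"delta_pos": [0,0,0],"dr": [0,0,0],"grip": 0.7}]'

```text
t: 37.5
tool_pos: [0.5213, 0.315, 0.0757]
tool_rot: [-0.004, 3.138, 0.001]
ft_force: [-0.3, -1.1, 6.4]
finger_gap: 0.0523
grip_force: 62.2
```

move_arm --motion '[{"delta_pos": [0,0,0.01],"dr": [0,0,0],"grip": 0.7},{"delta_pos": [0,0,0.025],"dr": [0,0,0],"grip": 0.7},{"delta_pos": [0,0,0.045],"dr": [0,0,0],"grip": 0.7},{"delta_pos": [0,0,0.06],"dr": [0,0,0],"grip": 0.7},{"delta_pos": [0,0,0.07],"dr": [0,0,0],"grip": 0.7}]'

```text
t: 38.0
tool_pos: [0.5205, 0.3157, 0.1458]
tool_rot: [-0.006, 3.14, 0.002]
ft_force: [0.4, -0.4, -0.6]
finger_gap: 0.0521
grip_force: 62.2
```

move_arm --motion '[{"delta_pos": [0.001,-0.02,0],"dr": [0,0,0],"grip": 0.7},{"delta_pos": [0.003,-0.05,0],"dr": [0,0,0],"grip": 0.7},{"delta_pos": [0.005,-0.085,0],"dr": [0,0,0],"grip": 0.7},{"delta_pos": [0.007,-0.12,0],"dr": [0,0,0],"grip": 0.7},{"delta_pos": [0.008,-0.155,0],"dr": [0,0,0],"grip": 0.7}]'

```text
t: 38.5
tool_pos: [0.5272, 0.1578, 0.1432]
tool_rot: [0.005, -3.14, 0.001]
ft_force: [1.3, -0.3, -0.3]
finger_gap: 0.0523
grip_force: 62.3
```

move_arm --motion '[{"delta_pos": [0.002,-0.035,0],"dr": [0,0,0],"grip": 0.7},{"delta_pos": [0.004,-0.07,0],"dr": [0,0,0],"grip": 0.7},{"delta_pos": [0.006,-0.1,0],"dr": [0,0,0],"grip": 0.7},{"delta_pos": [0.007,-0.123,0],"dr": [0,0,0],"grip": 0.7},{"delta_pos": [0.007,-0.123,0],"dr": [0,0,0],"grip": 0.7}]'

```text
t: 39.0
tool_pos: [0.5339, 0.0337, 0.1433]
tool_rot: [-0.002, -3.14, 0.002]
ft_force: [0.2, -0.1, -0.1]
finger_gap: 0.0517
grip_force: 62.4
```

move_arm --motion '[{"delta_pos": [0,0,-0.02],"dr": [0,0,0],"grip": 0.7},{"delta_pos": [0,0,-0.04],"dr": [0,0,0],"grip": 0.7},{"delta_pos": [0,0,-0.058],"dr": [0,0,0],"grip": 0.7},{"delta_pos": [0,0,-0.066],"dr": [0,0,0],"grip": 0.7},{"delta_pos": [0,0,-0.069],"dr": [0,0,0],"grip": 0.7}]'

```text
t: 39.5
tool_pos: [0.5338, 0.0373, 0.0737]
tool_rot: [0.006, -3.139, -0.0]
ft_force: [0.4, 0.3, -0.0]
finger_gap: 0.0517
grip_force: 62.4
```

move_arm --motion '[{"delta_pos": [0,0,-0.001],"dr": [0,0,0],"grip": 0.7},{"delta_pos": [0,0,-0.002],"dr": [0,0,0],"grip": 0.7},{"delta_pos": [0,0,-0.003],"dr": [0,0,0],"grip": 0.7},{"delta_pos": [0,0,-0.004],"dr": [0,0,0],"grip": 0.7},{"delta_pos": [0,0,-0.004],"dr": [0,0,0],"grip": 0.7}]'

```text
t: 40.0
tool_pos: [0.536, 0.0371, 0.0727]
tool_rot: [-0.005, 3.139, 0.001]
ft_force: [-1.4, -0.4, 8.1]
finger_gap: 0.0517
grip_force: 63.2
```

move_arm --motion '[{"delta_pos": [0,0,0],"dr": [0,0,0],"grip": 0.3},{"delta_pos": [0,0,0],"dr": [0,0,0],"grip": 0.2},{"delta_pos": [0,0,0],"dr": [0,0,0],"grip": 0.05},{"delta_pos": [0,0,0],"dr": [0,0,0],"grip": 0},{"delta_pos": [0,0,0],"dr": [0,0,0],"grip": 0}]'

```text
t: 40.5
tool_pos: [0.5349, 0.037, 0.0707]
tool_rot: [0.005, -3.141, 0.0]
ft_force: [0.2, 0.0, -0.3]
finger_gap: 0.0854
grip_force: 0.0
```

move_arm --motion '[{"delta_pos": [0,0,0.01],"dr": [0,0,0],"grip": 0},{"delta_pos": [0,0,0.035],"dr": [0,0,0],"grip": 0},{"delta_pos": [0,0,0.07],"dr": [0,0,0],"grip": 0},{"delta_pos": [0,0,0.105],"dr": [0,0,0],"grip": 0},{"delta_pos": [0,0,0.13],"dr": [0,0,0],"grip": 0}]'

```text
t: 41.0
tool_pos: [0.5358, 0.0371, 0.204]
tool_rot: [-0.005, 3.138, 0.0]
ft_force: [0.8, 0.3, -0.1]
finger_gap: 0.0853
grip_force: 0.0
```

move_arm --motion '[{"delta_pos": [0.008,0.025,0],"dr": [0,0,0],"grip": 0},{"delta_pos": [0.019,0.057,0],"dr": [0,0,0],"grip": 0},{"delta_pos": [0.03,0.09,0],"dr": [0,0,0],"grip": 0},{"delta_pos": [0.042,0.125,0],"dr": [0,0,0],"grip": 0},{"delta_pos": [0.054,0.16,0],"dr": [0,0,0],"grip": 0}]'

```text
t: 41.5
tool_pos: [0.5894, 0.1983, 0.2017]
tool_rot: [-0.005, 3.141, 0.0]
ft_force: [1.0, -0.1, -0.8]
finger_gap: 0.0855
grip_force: 0.0
```

move_arm --motion '[{"delta_pos": [0.012,0.036,0],"dr": [0,0,0],"grip": 0},{"delta_pos": [0.024,0.072,0],"dr": [0,0,0],"grip": 0},{"delta_pos": [0.035,0.104,0],"dr": [0,0,0],"grip": 0},{"delta_pos": [0.043,0.127,0],"dr": [0,0,0],"grip": 0},{"delta_pos": [0.045,0.133,0],"dr": [0,0,0],"grip": 0}]'

```text
t: 42.0
tool_pos: [0.6344, 0.3328, 0.2007]
tool_rot: [-0.009, 3.141, 0.001]
ft_force: [0.0, -0.7, -0.8]
finger_gap: 0.085
grip_force: 0.0
```

move_arm --motion '[{"delta_pos": [0,0,0],"dr": [0,0,0],"grip": 0},{"delta_pos": [0,0,-0.02],"dr": [0,0,0],"grip": 0},{"delta_pos": [0,0,-0.05],"dr": [0,0,0],"grip": 0},{"delta_pos": [0,0,-0.08],"dr": [0,0,0],"grip": 0},{"delta_pos": [0,0,-0.097],"dr": [0,0,0],"grip": 0}]'

```text
t: 42.5
tool_pos: [0.6323, 0.3273, 0.1017]
tool_rot: [0.002, -3.138, 0.004]
ft_force: [0.4, 0.6, 0.1]
finger_gap: 0.0853
grip_force: 0.0
```

move_arm --motion '[{"delta_pos": [0,0,0],"dr": [0,0,0],"grip": 0},{"delta_pos": [0,0,0],"dr": [0,0,0],"grip": 0.3},{"delta_pos": [0,0,0],"dr": [0,0,0],"grip": 0.6},{"delta_pos": [0,0,0],"dr": [0,0,0],"grip": 0.7},{"delta_pos": [0,0,0],"dr": [0,0,0],"grip": 0.7}]'

```text
t: 43.0
tool_pos: [0.6354, 0.3302, 0.1062]
tool_rot: [-0.005, 3.138, 0.002]
ft_force: [-0.3, -1.3, 6.2]
finger_gap: 0.0567
grip_force: 63.5
```

move_arm --motion '[{"delta_pos": [0,0,0.01],"dr": [0,0,0],"grip": 0.7},{"delta_pos": [0,0,0.025],"dr": [0,0,0],"grip": 0.7},{"delta_pos": [0,0,0.045],"dr": [0,0,0],"grip": 0.7},{"delta_pos": [0,0,0.06],"dr": [0,0,0],"grip": 0.7},{"delta_pos": [0,0,0.07],"dr": [0,0,0],"grip": 0.7}]'

```text
t: 43.5
tool_pos: [0.6344, 0.3306, 0.1758]
tool_rot: [-0.006, 3.14, 0.002]
ft_force: [0.1, 0.0, 0.3]
finger_gap: 0.0569
grip_force: 63.6
```

move_arm --motion '[{"delta_pos": [-0.002,-0.02,0],"dr": [0,0,0],"grip": 0.7},{"delta_pos": [-0.006,-0.045,0],"dr": [0,0,0],"grip": 0.7},{"delta_pos": [-0.01,-0.075,0],"dr": [0,0,0],"grip": 0.7},{"delta_pos": [-0.014,-0.105,0],"dr": [0,0,0],"grip": 0.7},{"delta_pos": [-0.018,-0.135,0],"dr": [0,0,0],"grip": 0.7}]'

```text
t: 44.0
tool_pos: [0.6155, 0.1941, 0.1738]
tool_rot: [0.006, -3.141, -0.0]
ft_force: [0.3, -0.1, -0.6]
finger_gap: 0.0568
grip_force: 63.7
```

move_arm --motion '[{"delta_pos": [-0.004,-0.03,0],"dr": [0,0,0],"grip": 0.7},{"delta_pos": [-0.008,-0.06,0],"dr": [0,0,0],"grip": 0.7},{"delta_pos": [-0.012,-0.08,0],"dr": [0,0,0],"grip": 0.7},{"delta_pos": [-0.012,-0.089,0],"dr": [0,0,0],"grip": 0.7},{"delta_pos": [-0.012,-0.089,0],"dr": [0,0,0],"grip": 0.7}]'

```text
t: 44.5
tool_pos: [0.6041, 0.1052, 0.174]
tool_rot: [-0.003, 3.142, 0.0]
ft_force: [-0.1, 0.9, -1.4]
finger_gap: 0.0566
grip_force: 63.7
```

move_arm --motion '[{"delta_pos": [0,0,-0.02],"dr": [0,0,0],"grip": 0.7},{"delta_pos": [0,0,-0.04],"dr": [0,0,0],"grip": 0.7},{"delta_pos": [0,0,-0.058],"dr": [0,0,0],"grip": 0.7},{"delta_pos": [0,0,-0.066],"dr": [0,0,0],"grip": 0.7},{"delta_pos": [0,0,-0.069],"dr": [0,0,0],"grip": 0.7}]'

```text
t: 45.0
tool_pos: [0.6036, 0.107, 0.1038]
tool_rot: [0.007, -3.14, -0.0]
ft_force: [0.1, -0.6, -0.0]
finger_gap: 0.057
grip_force: 63.7
```

move_arm --motion '[{"delta_pos": [0,0,-0.001],"dr": [0,0,0],"grip": 0.7},{"delta_pos": [0,0,-0.002],"dr": [0,0,0],"grip": 0.7},{"delta_pos": [0,0,-0.003],"dr": [0,0,0],"grip": 0.7},{"delta_pos": [0,0,-0.004],"dr": [0,0,0],"grip": 0.7},{"delta_pos": [0,0,-0.004],"dr": [0,0,0],"grip": 0.7}]'

```text
t: 45.5
tool_pos: [0.6051, 0.1063, 0.1032]
tool_rot: [-0.005, 3.138, 0.002]
ft_force: [-1.5, 0.2, 7.1]
finger_gap: 0.0571
grip_force: 64.4
```

Next I release the can, rise, and move aside toward the tray so the cameras see the queue.

move_arm --motion '[{"delta_pos": [0,0,0],"dr": [0,0,0],"grip": 0.3},{"delta_pos": [0,0,0],"dr": [0,0,0],"grip": 0.2},{"delta_pos": [0,0,0],"dr": [0,0,0],"grip": 0.05},{"delta_pos": [0,0,0],"dr": [0,0,0],"grip": 0},{"delta_pos": [0,0,0],"dr": [0,0,0],"grip": 0}]'

```text
t: 46.0
tool_pos: [0.6039, 0.106, 0.1006]
tool_rot: [0.005, -3.141, 0.0]
ft_force: [0.4, -0.3, -0.9]
finger_gap: 0.0855
grip_force: 0.0
```

move_arm --motion '[{"delta_pos": [0,0,0.01],"dr": [0,0,0],"grip": 0},{"delta_pos": [0,0,0.035],"dr": [0,0,0],"grip": 0},{"delta_pos": [0,0,0.07],"dr": [0,0,0],"grip": 0},{"delta_pos": [0,0,0.105],"dr": [0,0,0],"grip": 0},{"delta_pos": [0,0,0.14],"dr": [0,0,0],"grip": 0}]'

```text
t: 46.5
tool_pos: [0.6038, 0.106, 0.2429]
tool_rot: [-0.005, 3.141, 0.0]
ft_force: [0.7, -0.3, -0.4]
finger_gap: 0.0855
grip_force: 0.0
```

move_arm --motion '[{"delta_pos": [-0.02,0.03,0],"dr": [0,0,0],"grip": 0},{"delta_pos": [-0.04,0.065,0],"dr": [0,0,0],"grip": 0},{"delta_pos": [-0.06,0.1,0],"dr": [0,0,0],"grip": 0},{"delta_pos": [-0.08,0.135,0],"dr": [0,0,0],"grip": 0},{"delta_pos": [-0.1,0.17,0],"dr": [0,0,0],"grip": 0}]'

```text
t: 47.0
tool_pos: [0.5032, 0.2772, 0.2417]
tool_rot: [-0.004, 3.141, 0.001]
ft_force: [0.8, -0.1, -0.0]
finger_gap: 0.0853
grip_force: 0.0
```

move_arm --motion '[{"delta_pos": [-0.02,0.035,0],"dr": [0,0,0],"grip": 0},{"delta_pos": [-0.04,0.07,0],"dr": [0,0,0],"grip": 0},{"delta_pos": [-0.06,0.1,0],"dr": [0,0,0],"grip": 0},{"delta_pos": [-0.08,0.13,0],"dr": [0,0,0],"grip": 0},{"delta_pos": [-0.08,0.13,0],"dr": [0,0,0],"grip": 0}]'

```text
t: 47.5
tool_pos: [0.4217, 0.4095, 0.2415]
tool_rot: [0.014, -3.141, -0.003]
ft_force: [0.7, -0.8, 0.4]
finger_gap: 0.0854
grip_force: 0.0
```

Run:
```python
from h import *
a=cv2.imread('pics/top0.png')[:,:,::-1];b=optics.snapshot('top')
print(bot.get_state()['t'])
A,B=[cv2.resize(x[130:230,240:360],None,fx=3,fy=3,interpolation=cv2.INTER_CUBIC) for x in(a,b)]
save('cmp',np.vstack([np.hstack([A,B]),np.pad(b[150:270,400:560],((0,0),(0,560),(0,0)))]))
# shift of each can's lid by template matching
for n,(x,y) in dict(tall=(270,159),mid=(304,192),short=(336,164),saucer=(264,252)).items():
    r=13 if n!='saucer' else 28
    T=np.ascontiguousarray(a[y-r:y+r,x-r:x+r]);S=np.ascontiguousarray(b[y-r-12:y+r+12,x-r-12:x+r+12])
    R=cv2.matchTemplate(S,T,cv2.TM_CCOEFF_NORMED);print(n,np.array(cv2.minMaxLoc(R)[3])-12,round(R.max(),2))
```

```text
47.55
tall [0 0] 0.98
mid [0 1] 0.88
short [-1  0] 0.95
saucer [0 0] 0.83
```

View pics/cmp.png

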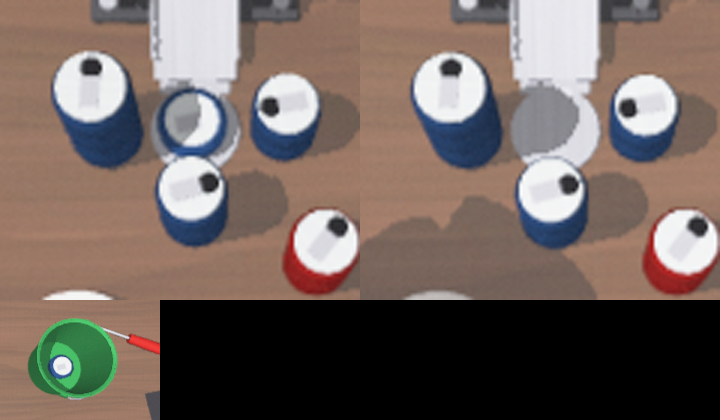

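The queue looks the same as at the start: each lid has moved at most 1 px (about 2 mm). The crushed can is in the bucket and the saucer has not moved, so I'm handing in.

```bash
python3 -c "
from bench import bot
print(bot.finish_job())"
```

```text
the job is handed in; nothing more can be done
None
```

The job is handed in, with no verdict shown: the three cans stand upright back on their spots (within about 2 mm by the top camera), the crushed can lies in the green bucket, and the saucer did not move.

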